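# Load the bakery tool steriliser and start its timer

### The arm

A 6-joint arm with a two-finger parallel gripper is mounted at the origin on the work surface. World frame = base frame: x ahead of the robot, y to its left, z up, the work surface at z = 0. Lengths are in mm, angles in rad, forces in N, time in s.
With the tool pointing down it reaches from about 275 to 1000 mm from the base axis. Payload 8.4 kg.
Tool frame: the origin (TCP) lies on the centre line of the jaws, within the pads' length; the fingertips stand 17 mm ahead of it and the grasp point (between the pads) lies 2 mm behind it (r.tcp_to_tips is the z of the fingertips in the tool frame, in mm); z points along the fingers, y is the direction in which the jaws open and shut (so a half turn about z gives the same grasp; the last joint's range is limited). The gripper opens to 85 mm and grips with 20 to 120 N. Pads are 22 mm wide; open, the fingers measure 114 mm over their backs; the gripper's body (76 mm by 85 mm) begins 54 mm behind the grasp point. The pads swing forward as they close: fully open they stand 13 mm farther back than shut.
Start: joints at [1.154, 0.353, 1.633, -0, 1.155, -0.002], TCP at [251.878, 572.001, 248.281] pointing down, gripper open.
Joint ranges: [-2.63, 2.63], [-0.92, 2.1], [0.06, 2.66], [-1.3, 4.44], [0, 2.69], [-3.02, 3.02]. Speed limits (rad/s): [2.22, 2.22, 2.79, 3.14, 3.14, 3.14].

### API

Orientations are given as [roll, pitch, yaw] about the fixed x, y, z axes, in that order (R = Rz(yaw) Ry(pitch) Rx(roll)).
In Python, from rig import r, cams, job gives the robot as it stands.
- The arm moves only by the tool drive_tool, never from a script. Its argument "deltas" is a list of rows, each a list of 4 numbers: the shift along the tool's x, y, z in cm, then the turn about the tool's z in rad. In form: [[x, y, z, roll], ...]. A call has 1 to 12 rows; each row shifts and turns the commanded pose from where the row before left it, along the tool's axes as they then stand; what a row does not reach is not made up. A row lasts 1/12 s, in which the tool goes at most 41.7 mm and 7.16 degrees, less where a joint would pass 70% of its speed; a pose out of reach is approached as far as the arm can. A call with a gripper value outside its range is refused whole. "jaw" is the closure, from 0 (fully open) to 1 (shut), set as the call begins (left out, the last holds). The fingers move at their own pace and stop on an object; "force" is the grip in N (left out, the last holds). Time passes only in rows, so rows that do not move let the fingers close. It gives the time, the measured TCP pose, the force and the opening at its end, in the units of the state.
- r.sense(): the state, without advancing time (a new reading comes with each control period).
- cams.grab_frame(name): name is "scene" or "side" or "wrist"; returns (picture, depth): 400x640x3 uint8, red, green, blue; 400x640 float32, mm along the optical axis (not along the pixel's ray), 0 where there is no reading.
- cams.camera_params(name): a dict with "fx", "fy", "cx", "cy" (pixels), "k1" (the pictures are not rectified: a ray, as slopes to the right and down, at radius r is drawn at 1 + k1 r^2 times it, then the intrinsics apply), "R" (3x3) and "t" (3): a world point X has camera coordinates R X + t. Camera axes: x right, y down, z forward; pixel columns grow to the right and rows downward; lengths in mm; the calibration is good to about 2 mm. A picture is of the moment at which its call begins: read the wrist's pose just before it. camera_params takes no time and is no camera call; for the wrist camera it gives the pose at the moment of the call.
- job.sign_off(): hands the job in, once; it reports no verdict.
The state is a dict: "clock": time; "qpos": joint angles; "qvel": joint speeds; "joint_efforts": joint torques, N m; "eef_pos": TCP position; "tcp_rot": TCP orientation; "contact_force": force on the tool from outside, world axes, zero at the start; "wrist_torque": the same for the moment, N m; "opening": opening from 0.0 (shut) to 1.0 (fully open).
Only numpy, scipy, OpenCV 4.12 (cv2) and the standard library are available. Lean on these libraries where they do the work, as an engineer would, in place of code of your own. Each camera call takes 0.05 s, during which the arm holds its last target. There are 200 camera calls.

### The job

Put the washed bakery tools through the steriliser: slide its door open, hang every long-handled tool lying on the bench by its loop on a hook at the back of the cabinet's open bay, one tool to a hook, and leave them hanging freely. Then slide the door fully shut, and only after that wind the timer on top clockwise all the way to its stop. Leave the other things on the bench where they are.

Things in the scene. Friction and masses are not known exactly. Their poses are not given: they have to be found in the camera images.
- scraper: Long-handled bakery scraper, 250 mm long, 150 g. Square white handle, 18 x 18 mm, 150 mm long. Origin: on the handle's axis, 12 mm from its head end, good to grip. +x runs along the handle to its loop, z is square to the loop's plane (9 mm over the bench lying flat). Behind it: a flat scraper blade 36 long x 46 wide x 4 mm. Tail 60 mm behind the origin. May be absent.
- scraper_loop (a point): Centre of that tool's hanging loop, 170 mm along +x from its origin. Loop of 4 mm wire, oval, clear opening 26 mm wide x 34 mm along the handle, outer length 42 mm.
- wheel: Long-handled bakery pastry wheel, 250 mm long, 150 g. Square white handle, 18 x 18 mm, 150 mm long. Origin: on the handle's axis, 12 mm from its head end, good to grip. +x runs along the handle to its loop, z is square to the loop's plane (9 mm over the bench lying flat). Behind it: a flat cutting wheel 46 mm wide, 4 mm thick, in the loop's plane. Tail 60 mm behind the origin. May be absent.
- wheel_loop (a point): Centre of that tool's hanging loop, 170 mm along +x from its origin. Loop of 4 mm wire, oval, clear opening 26 mm wide x 34 mm along the handle, outer length 42 mm.
- scoop: Long-handled bakery scoop, 250 mm long, 150 g. Square white handle, 18 x 18 mm, 150 mm long. Origin: on the handle's axis, 12 mm from its head end, good to grip. +x runs along the handle to its loop, z is square to the loop's plane (9 mm over the bench lying flat). Behind it: a small open square scoop 44 long x 44 wide x 18 mm. Tail 60 mm behind the origin. May be absent.
- scoop_loop (a point): Centre of that tool's hanging loop, 170 mm along +x from its origin. Loop of 4 mm wire, oval, clear opening 26 mm wide x 34 mm along the handle, outer length 42 mm.
- docker: Long-handled bakery dough docker, 250 mm long, 150 g. Square white handle, 18 x 18 mm, 150 mm long. Origin: on the handle's axis, 12 mm from its head end, good to grip. +x runs along the handle to its loop, z is square to the loop's plane (9 mm over the bench lying flat). Behind it: a small spiked dough roller 44 mm wide, 18 mm in diameter. Tail 60 mm behind the origin. May be absent.
- docker_loop (a point): Centre of that tool's hanging loop, 170 mm along +x from its origin. Loop of 4 mm wire, oval, clear opening 26 mm wide x 34 mm along the handle, outer length 42 mm.
- cabinet: Low tool steriliser on the bench, 150 deep (x) x 560 wide (y) x 318 mm high, origin centre of underside, front at x -75 faces the robot, +y its left. Clear roof (underside 310 mm up) and back (x +67). Left half glazed shut; right half (y -270 to 0) is the tool bay behind the door; floor 10 mm up. A steel lintel over its front (x -75 to -65) hangs down to 262 mm, lower than the hook tips.
- hook0 (a point): Hook 0 of four, 62 mm apart, on a rail deep in the tool bay (hook0 nearest the cabinet's middle). Point: low seat of the hook, on its bar's axis, 260 mm up, 110 mm behind the cabinet's front, 20 mm off the rail. Bar 6 mm thick; it slopes down from the rail to the seat, then rises at 45 degrees forwards (-x and up) for 22 mm to its tip.
- hook1 (a point): Hook 1 of four, 62 mm apart, on a rail deep in the tool bay (hook0 nearest the cabinet's middle). Point: low seat of the hook, on its bar's axis, 260 mm up, 110 mm behind the cabinet's front, 20 mm off the rail. Bar 6 mm thick; it slopes down from the rail to the seat, then rises at 45 degrees forwards (-x and up) for 22 mm to its tip.
- hook2 (a point): Hook 2 of four, 62 mm apart, on a rail deep in the tool bay (hook0 nearest the cabinet's middle). Point: low seat of the hook, on its bar's axis, 260 mm up, 110 mm behind the cabinet's front, 20 mm off the rail. Bar 6 mm thick; it slopes down from the rail to the seat, then rises at 45 degrees forwards (-x and up) for 22 mm to its tip.
- hook3 (a point): Hook 3 of four, 62 mm apart, on a rail deep in the tool bay (hook0 nearest the cabinet's middle). Point: low seat of the hook, on its bar's axis, 260 mm up, 110 mm behind the cabinet's front, 20 mm off the rail. Bar 6 mm thick; it slopes down from the rail to the seat, then rises at 45 degrees forwards (-x and up) for 22 mm to its tip.
- door (a joint): Clear framed sliding door of the tool bay, in a track on the outside of the cabinet's front; slides along the cabinet's y. 0 = shut (covers the tool bay), 0.270 m = fully open (stands wholly in front of the left half, all hooks free). Stays where left; about 1.5 N to move. Panel 8 mm thick, front face 87 mm in front of the cabinet's origin, 23 to 289 mm above the bench.
- door_handle (a point): Near the top of the door's upright bar handle: round bar 12 mm thick, from 186 to 276 mm above the bench, standing 38 mm in front of the left part of the panel, 100 mm left (+y) of its middle (34 mm from its face to the bar's centre). The point is on the bar's axis, 256 mm above the bench. Moves with the door.
- timer (a joint): Spring-wound timer knob on the cabinet's roof, above the left half, angle in rad; grows as it is turned clockwise seen from above. 0 = run down, 4.2 = fully wound, at its stop. A mainspring resists (0.07 to 0.11 N m in all); the clockwork holds it where it is left.
- timer_grip (a point): On the vertical axis of the timer knob, 338 mm above the bench, where to grip. Round fluted black knob 42 mm in diameter, standing from 320 to 349 mm above the bench, with a white pointer line on top.
- loaf_a: Loaf of bread 200 x 95 x 108 mm, left of the cabinet; a bystander. Origin at the centre of its underside.
- bowl: Steel bowl 170 mm wide, 75 mm high, left near the robot; a bystander. Origin at the centre of its underside.
- cutter: Steel ring cutter 64 mm wide, 30 mm high, between the robot and the tools; a bystander. Origin at the centre of its underside.
- tub: White lidded tub 68 mm wide, 60 mm high, between the robot and the tools; a bystander. Origin at the centre of its underside.
- cutter_b: Larger steel ring cutter 90 mm wide, 45 mm high, right near the robot; a bystander. Origin at the centre of its underside.
- tin: Dark steel loaf tin 160 x 85 x 60 mm, right of the cabinet; a bystander. Origin at the centre of its underside.

How it is judged (in metres and radians):
On the way, in this order (a step that is already met when the one before it is completed fails the run):
1. every tool present hangs freely by its loop on a hook of its own ((distance between scraper_loop and hook0 below 0.03 m or distance between scraper_loop and hook1 below 0.03 m or distance between scraper_loop and hook2 below 0.03 m or distance between scraper_loop and hook3 below 0.03 m) and angle between each of scraper, wheel, scoop, docker's own x axis and vertical below 0.45 rad and contact force between each of scraper, wheel, scoop, docker and the fingers below 0.05 N and (distance between wheel_loop and hook0 below 0.03 m or distance between wheel_loop and hook1 below 0.03 m or distance between wheel_loop and hook2 below 0.03 m or distance between wheel_loop and hook3 below 0.03 m) and (distance between scoop_loop and hook0 below 0.03 m or distance between scoop_loop and hook1 below 0.03 m or distance between scoop_loop and hook2 below 0.03 m or distance between scoop_loop and hook3 below 0.03 m) and (distance between docker_loop and hook0 below 0.03 m or distance between docker_loop and hook1 below 0.03 m or distance between docker_loop and hook2 below 0.03 m or distance between docker_loop and hook3 below 0.03 m) and distance between scraper_loop and wheel_loop above 0.035 m and distance between each of scraper_loop, wheel_loop and scoop_loop above 0.035 m and distance between each of scraper_loop, wheel_loop, scoop_loop and docker_loop above 0.035 m), for 0.1 s.
2. then the door is fully shut (value of joint door below 0.008 m), for 0.2 s.
3. then the timer is wound to its stop (value of joint timer above 4 rad), for 0.2 s.
At the end, for the whole second after the job is handed in: Every tool present hangs by its loop on a hook of its own (loop centre within 30 mm of a hook's seat, handle within 0.45 rad of vertical, loops of different tools over 35 mm apart), still and not touched; the door is within 8 mm of fully shut; the timer is wound past 4.0 rad (stop at 4.2) (all of step 1 and linear speed of each of scraper, wheel, scoop, docker below 0.08 m/s and value of joint door below 0.008 m and value of joint timer above 4 rad).
It fails at once if the timer is wound up while the door is still open (value of joint timer above 1.2 rad and value of joint door above 0.02 m).
It fails at once if a bystander is pushed more than 4 cm from its place (distance of any of loaf_a, bowl, cutter, cutter_b, tub, tin from where it was at the start of the episode above 0.04 m).
Of scraper, wheel, scoop, docker only 2 to 4 are there at a start; the rules pass over those that are not, and their reading is None.
At some moment in a run one of scraper, wheel, scoop, docker may be knocked a few centimetres aside while the robot is not near it.
Once in a run the grip may slacken for a moment while it holds something.
It also fails if it takes over 210 s, if anything falls off the work surface, if the arm or the gripper's body presses on something with over 40 N, if the wrist force passes 120 N, or if a joint passes its speed limit or range.

## Working session

There is one attempt and no reset: what is moved stays moved. The work goes in short steps, Python scripts to look and compute and a tool call to move; the robot and the scene stay as the last step left them, time stands still between calls to the robot, and variables do not carry over. Pictures are saved under pics/ and viewed, about 12 in all and at most 16, crops included, and the job is handed in when it is done.

Besides the shell and the picture viewer there is one more tool, called after "Call:" by a JSON object that holds its "op" and its "data", one argument or row to a line. drive_tool: Moves the arm, as the interface text tells. Its arguments: {"type":"object","properties":{"deltas":{"type":"array"},"jaw":{"type":"number"},"force":{"type":"number"}},"required":["deltas"]}

```bash
ls; mkdir -p pics
python3 - <<'E'
from rig import r,cams,job
import cv2,numpy as np
print(r.sense())
for n in ("scene","side"):
    im,d=cams.grab_frame(n); cv2.imwrite(f"pics/{n}0.png",im[:,:,::-1]); np.save(f"{n}0.npy",d)
    print(n,cams.camera_params(n))
E
```

```text
pics
{'clock': 0.0, 'qpos': array([ 1.15362544e+00,  3.53650032e-01,  1.63416116e+00,  1.11961204e-05,
        1.15521030e+00, -2.38634598e-03]), 'qvel': array([-1.09927485e-03, -8.03716020e-04, -1.50891421e-03, -1.35938329e-03,
       -3.31394098e-04,  3.43108061e-05]), 'joint_efforts': array([-2.71899160e-03, -6.05241323e+01, -3.42074955e+01, -8.85878148e-05,
        9.03690961e-03, -1.09609380e-05]), 'eef_pos': array([251.66849808, 571.57555754, 247.54893222]), 'tcp_rot': array([-3.14016385e+00, -1.36463017e-05,  2.72680358e+00]), 'contact_force': array([-0.24526909,  0.78769223, -0.3088712 ]), 'wrist_torque': array([-0.02529497, -0.02593314,  0.01100247]), 'opening': 0.9972322342537404}
scene {'fx': 371.7618658507949, 'fy': 371.7618658507949, 'cx': 317.22744671476005, 'cy': 194.20880995665206, 'k1': -0.0031072510831040134, 'R': array([[ 0.72455532,  0.68919101, -0.00594571],
       [ 0.58064636, -0.61504308, -0.53345273],
       [-0.37130769,  0.38306366, -0.84580898]]), 't': array([-384.13209254, -165.29080822, 1538.78653894])}
side {'fx': 416.1667796284759, 'fy': 416.1667796284759, 'cx': 317.0960318619888, 'cy': 201.92269670254132, 'k1': -0.06710536394557179, 'R': array([[ 0.94960299, -0.31294915, -0.01780438],
       [-0.24654518, -0.71061881, -0.65896614],
       [ 0.19357077,  0.6301458 , -0.75196185]]), 't': array([-478.31043337,  276.6186708 , 1378.95016432])}
```

```bash
python3 -c "
import cv2,numpy as np
a=cv2.imread('pics/scene0.png');b=cv2.imread('pics/side0.png')
cv2.imwrite('pics/both0.png',cv2.resize(np.vstack([a,b]),(480*1,600)))"
```

```text
(no output)
```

View pics/scene0.png

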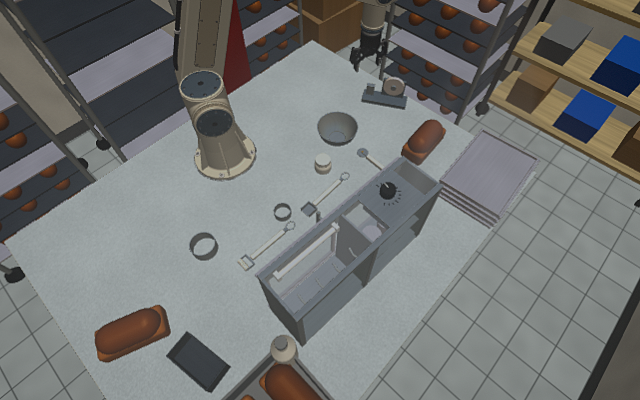

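View pics/side0.png

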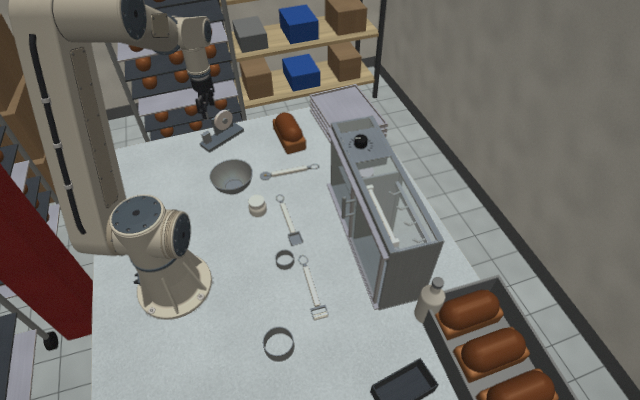

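The scene view shows three tools: around (270,245), (327,195) and (372,160). The cabinet runs from (300,300) to (410,180), with its timer at (388,190). In the side view the tools are at (312,287), (289,220) and (290,172), and the door is at the left half of the bay. Next I'll build top-down maps from the depth.

```bash
cat > h.py <<'E'
import cv2,numpy as np
from scipy.spatial.transform import Rotation as Rn
from rig import r,cams,job
def K(p): return np.array([[p['fx'],0,p['cx']],[0,p['fy'],p['cy']],[0,0,1]])
def rays(p,uv):
    uv=np.asarray(uv,float).reshape(-1,2)
    D=np.array([p['k1'],0,0,0,0])
    return cv2.undistortPoints(uv.reshape(-1,1,2),K(p),D).reshape(-1,2)
def cloud(p,d):
    v,u=np.mgrid[:400,:640]; n=rays(p,np.c_[u.ravel(),v.ravel()]); z=d.ravel()
    X=np.c_[n*z[:,None],z]; X[z<=0]=np.nan
    return (X-p['t'])@p['R']
def onplane(p,uv,z):
    n=rays(p,uv); dr=np.c_[n,np.ones(len(n))]@p['R']; c=-p['R'].T@p['t']
    return c+dr*((z-c[2])/dr[:,2])[:,None]
def project(p,X):
    X=np.atleast_2d(X).astype(float)
    return cv2.projectPoints(X,cv2.Rodrigues(p['R'])[0],p['t'],K(p),np.array([p['k1'],0,0,0,0]))[0].reshape(-1,2)
def ortho(p,im,z,x0,x1,y0,y1,s):
    # picture rows: x falling downwards, columns: y falling to the right
    xs=np.arange(x1,x0,-s); ys=np.arange(y1,y0,-s); Y,X=np.meshgrid(ys,xs)
    uv=project(p,np.c_[X.ravel(),Y.ravel(),np.full(X.size,z)]).astype(np.float32).reshape(X.shape+(2,))
    return cv2.remap(im,uv[...,0],uv[...,1],cv2.INTER_CUBIC)
def grab(n,f=None):
    p=cams.camera_params(n); im,d=cams.grab_frame(n)
    if f: cv2.imwrite(f'pics/{f}.png',im[:,:,::-1])
    return p,im,d
E
python3 - <<'E'
from h import *
ps={n:cams.camera_params(n) for n in("scene","side")}
out=[]
for n in ps:
    im=cv2.imread(f'pics/{n}0.png'); X=cloud(ps[n],np.load(f'{n}0.npy'))
    m=(X[:,2]>310)&(X[:,2]<326)&(X[:,0]>300)&(X[:,0]<1000)&(abs(X[:,1])<500)
    q=X[m][:,:2].astype(np.float32); print(n,m.sum(),np.median(X[m][:,2]),cv2.minAreaRect(q), q.min(0),q.max(0))
    m=(X[:,2]>344)&(X[:,2]<354)&(X[:,0]>300)&(X[:,0]<1000)&(abs(X[:,1])<500)
    print('knob',m.sum(),X[m].mean(0),X[m].min(0),X[m].max(0))
    # bench check
    b=X[(X[:,0]>350)&(X[:,0]<500)&(abs(X[:,1])<300)]; print('bench z',np.nanmedian(b[:,2]))
    out.append(ortho(ps[n],im,9,300,700,-350,450,2))
cv2.imwrite('pics/ortho.png',np.vstack(out))
o=np.hstack([ortho(ps['scene'],cv2.imread('pics/scene0.png'),318,400,900,-350,350,1.75),])
E
```

```text
scene 10668 317.4659387198702 ((703.489990234375, -24.769744873046875), (564.2470703125, 154.25656127929688), 86.2603988647461) [ 609.6239  -311.19275] [797.2883 258.0784]
knob 161 [697.1304198  113.45376403 347.81975299] [676.51669721  93.43625441 344.31821468] [718.45653581 134.82800573 351.96147124]
bench z -1.1543164038303442
side 6815 318.3305771036508 ((699.2530517578125, -27.809112548828125), (564.8619995117188, 156.70138549804688), 86.57396697998047) [ 604.86584 -314.19983] [793.08514 255.96843]
knob 89 [691.8126251  109.82101542 346.89825334] [672.52993404  89.79963118 344.04800833] [711.67814087 128.7709018  351.46022034]
bench z 0.5371105421610236
```

View pics/ortho.png

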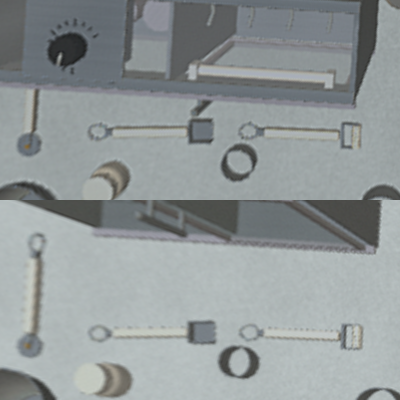

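```bash
cat >> h.py <<'E'
C=np.array([701.4,-26.3]); CY=-0.0626
def cab(lx,ly): return C+np.array([[np.cos(CY),-np.sin(CY)],[np.sin(CY),np.cos(CY)]])@[lx,ly]
def plan(*wps):
    """wps (x,y,z,yaw): prints roll, then shift in tool axes (cm) after that roll"""
    s=r.sense(); p=s['eef_pos']; y=s['tcp_rot'][2]
    print('at',p.round(1),'rpy',s['tcp_rot'].round(3),'q6',s['qpos'][5].round(2),'F',s['contact_force'].round(1),'open',round(s['opening'],3),'t',round(s['clock'],1))
    for w in wps:
        w=np.array(w,float); d=(w[:3]-p)/10; c,n=np.cos(w[3]),np.sin(w[3])
        print(' roll %.3f shift %.2f %.2f %.2f'%((-(w[3]-y)+np.pi)%(2*np.pi)-np.pi,c*d[0]+n*d[1],n*d[0]-c*d[1],-d[2])); p=w[:3];y=w[3]
E
python3 - <<'E'
from h import *
h=cab(-129,-35); print(h); Y=np.pi+CY
plan((251.7,571.6,345,Y),(*h,345,Y),(*h,254,Y),(*cab(-129,235),254,Y))
for n in("scene","side"):
    p=cams.camera_params(n); im=cv2.imread(f'pics/{n}0.png')
    print(n,'handle',project(p,[[*cab(-121,-35),276],[*cab(-121,-35),186]]).round(0).tolist(),'seats',project(p,[[*cab(35,-42-62*i),260] for i in range(4)]).round(0).tolist())
    if n=='side':
        o=project(p,[[*cab(-121,-35),z] for z in(276,186)]+[[*cab(35,-42-62*i),260] for i in range(4)]+[[*cab(x,y),318] for x in(-75,75) for y in(-280,280)])
        big=cv2.resize(im[90:330,280:460],None,fx=3,fy=3*0.8)
        for q in o: cv2.circle(big,(int((q[0]-280)*3),int((q[1]-90)*2.4)),3,(0,0,255),1)
        cv2.imwrite('pics/sidecrop.png',big)
E
```

```text
[570.46310821 -53.16131732]
at [251.7 571.6 247.6] rpy [-3.14   0.     2.727] q6 -0.0 F [ 0.5 -0.   0.1] open 1.003 t 0.1
 roll -0.352 shift -0.00 -0.00 -9.74
 roll 0.000 shift -35.72 -60.36 -0.00
 roll 0.000 shift 0.00 0.00 9.10
 roll 0.000 shift 0.00 27.00 -0.00
scene handle [[316.0, 214.0], [316.0, 228.0]] seats [[353.0, 254.0], [337.0, 269.0], [320.0, 285.0], [302.0, 301.0]]
side handle [[345.0, 199.0], [344.0, 218.0]] seats [[394.0, 194.0], [401.0, 208.0], [409.0, 224.0], [418.0, 241.0]]
```

View pics/sidecrop.png

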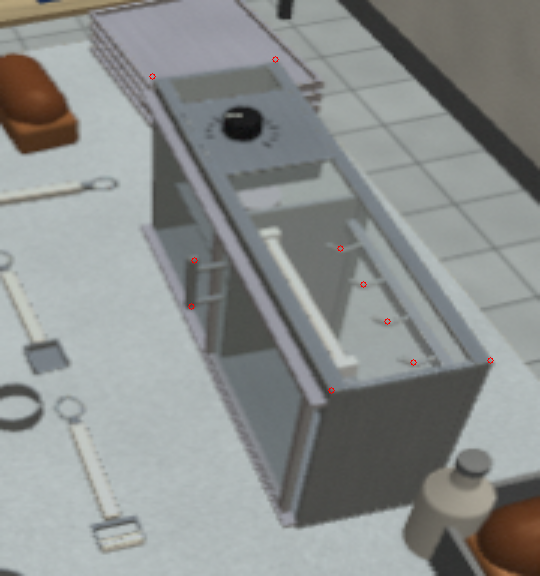

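Call:
{"op": "drive_tool", "data": {
  "deltas": [
    [0,0,-3.25,-0.117],
    [0,0,-3.25,-0.117],
    [0,0,-3.24,-0.118],
    [-2,-3.35,0,0],
    [-2,-3.35,0,0],
    [-2,-3.35,0,0],
    [-2,-3.35,0,0],
    [-2,-3.35,0,0],
    [-2,-3.35,0,0],
    [-2,-3.35,0,0],
    [-2,-3.35,0,0],
    [-2,-3.35,0,0]
  ],
  "jaw": 0
}}

```text
clock: 1.1
eef_pos: [412.8, 257.9, 345.6]
tcp_rot: [-3.141, -0.0, 3.079]
contact_force: [1.5, 0.5, -0.7]
opening: 1.002
```

Call:
{"op": "drive_tool", "data": {
  "deltas": [
    [-1.97,-3.35,0,0],
    [-1.97,-3.35,0,0],
    [-1.97,-3.35,0,0],
    [-1.97,-3.35,0,0],
    [-1.97,-3.35,0,0],
    [-1.97,-3.35,0,0],
    [-1.97,-3.35,0,0],
    [-1.97,-3.35,0,0],
    [-1.97,-3.35,0,0],
    [0,0,0,0]
  ]
}}

```text
clock: 1.93
eef_pos: [572.7, -57.7, 345.0]
tcp_rot: [-3.139, 0.001, 3.075]
contact_force: [-1.7, 0.5, -0.3]
opening: 0.999
```

Run:
```python
from h import *
h=cab(-129,-35); Y=np.pi+CY
plan((*h,254,Y))
grab('wrist','w1')
```

```text
at [572.7 -57.7 345. ] rpy [-3.139e+00  1.000e-03  3.075e+00] q6 -1.61 F [-1.7  0.5 -0.3] open 0.999 t 1.9
 roll -0.004 shift 0.26 0.44 9.10
```

View pics/w1.png

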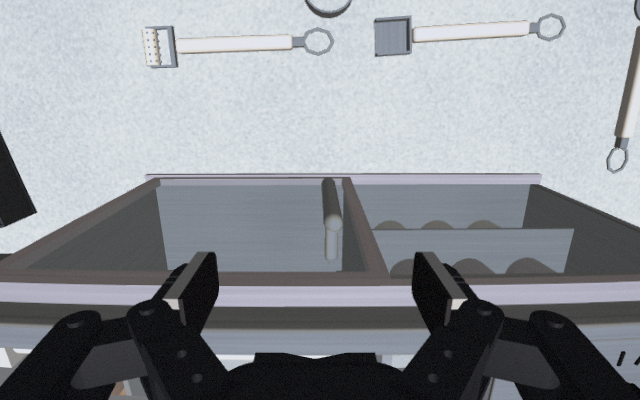

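The wrist view shows the bar handle at (330,215) between the open fingers, whose centre is near column 315. The docker, the dark square-headed tool and the wheel's loop are also visible on the bench. I'll go down and grip the bar.

Call:
{"op": "drive_tool", "data": {
  "deltas": [
    [0.1,0.2,0,0],
    [0,0,3,0],
    [0,0,3,0],
    [0,0,3.1,0],
    [0,0,0,0]
  ]
}}

```text
clock: 2.4
eef_pos: [565.8, -48.3, 249.3]
tcp_rot: [3.141, -0.009, 3.08]
contact_force: [-1.4, -0.3, -1.4]
opening: 1.0
```

Call:
{"op": "drive_tool", "data": {
  "deltas": [
    [0,0,0,0],
    [0,0,0,0],
    [0,0,0,0],
    [0,0,0,0],
    [0,0,0,0],
    [0,0,0,0],
    [0,0,0,0],
    [0,0,0,0]
  ],
  "jaw": 1,
  "force": 30
}}

```text
clock: 3.07
eef_pos: [570.3, -50.1, 255.8]
tcp_rot: [3.141, 0.002, 3.079]
contact_force: [-1.0, 0.9, 5.8]
opening: 0.129
```

Call:
{"op": "drive_tool", "data": {
  "deltas": [
    [0,2.3,0,0],
    [0,2.3,0,0],
    [0,2.3,0,0],
    [0,2.3,0,0],
    [0,2.3,0,0],
    [0,2.3,0,0],
    [0,2.3,0,0],
    [0,2.3,0,0],
    [0,2.3,0,0],
    [0,2.3,0,0],
    [0,2.3,0,0],
    [0,1.6,0,0]
  ]
}}

```text
clock: 4.07
eef_pos: [587.2, 217.9, 255.7]
tcp_rot: [-3.138, 0.002, 3.08]
contact_force: [-2.2, -98.7, 24.5]
opening: 0.127
```

Run:
```python
from h import *
Y=np.pi+CY
plan((*cab(-129,235),254,Y))
p=r.sense()['eef_pos'][:2]-C; print('local',np.array([[np.cos(CY),np.sin(CY)],[-np.sin(CY),np.cos(CY)]])@p)
```

```text
at [587.2 217.9 255.7] rpy [-3.138e+00  2.000e-03  3.080e+00] q6 -1.15 F [ -2.2 -98.7  24.5] open 0.127 t 4.1
 roll 0.001 shift -0.02 -0.16 0.17
local [-129.24522976  236.57035886]
```

Call:
{"op": "drive_tool", "data": {
  "deltas": [
    [0,-0.3,0,0],
    [0,0,0,0],
    [0,0,0,0]
  ]
}}

```text
clock: 4.32
eef_pos: [587.1, 215.4, 255.7]
tcp_rot: [3.141, 0.002, 3.079]
contact_force: [-0.3, 0.1, 5.8]
opening: 0.132
```

Call:
{"op": "drive_tool", "data": {
  "deltas": [
    [0,0,0,0],
    [0,0,0,0],
    [0,0,0,0],
    [0,0,0,0],
    [0,0,0,0],
    [0,0,-3,0],
    [0,0,-3,0],
    [0,0,-3,0],
    [0,0,0,0],
    [0,0,0,0]
  ],
  "jaw": 0
}}

```text
clock: 5.15
eef_pos: [587.3, 215.6, 346.7]
tcp_rot: [3.14, 0.003, 3.079]
contact_force: [-0.8, 0.3, 0.3]
opening: 1.002
```

Run:
```python
from h import *
p,im,d=grab('side','s2'); q,im2,_=grab('scene','c2')
plan()
cv2.imwrite('pics/o2.png',np.vstack([ortho(p,im[:,:,::-1],9,340,640,-300,420,1.5),ortho(q,im2[:,:,::-1],9,340,640,-300,420,1.5)]))
```

```text
at [586.  215.1 343.9] rpy [-3.141e+00 -1.000e-03  3.079e+00] q6 -1.16 F [ 0.4 -0.4  0.2] open 1.003 t 5.2
```

View pics/o2.png

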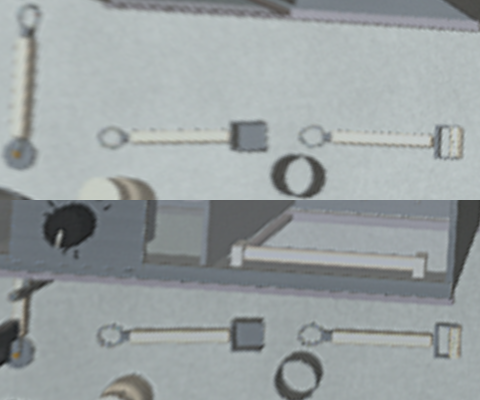

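Run:
```python
from h import *
p=cams.camera_params('wrist'); s=r.sense(); T=Rn.from_euler('xyz',s['tcp_rot']).as_matrix()
print('cam in tool',T.T@(-p['R'].T@p['t']-s['eef_pos']),'axis',T.T@p['R'][2])
plan((432.5,-221,344,1.541),(432.5,-221,100,1.541),(432.5,-221,11,1.541))
```

```text
cam in tool [ 7.38877600e+01 -4.64260839e-02 -1.25574173e+02] axis [-2.90227825e-01  6.63261478e-04  9.56957350e-01]
at [586.  215.1 343.9] rpy [-3.141e+00 -1.000e-03  3.079e+00] q6 -1.16 F [ 0.4 -0.4  0.2] open 1.003 t 5.2
 roll 1.538 shift -44.05 -14.05 -0.01
 roll 0.000 shift 0.00 0.00 24.40
 roll 0.000 shift 0.00 0.00 8.90
```

Call:
{"op": "drive_tool", "data": {
  "deltas": [
    [1.05,-3.71,0,0],
    [1.05,-3.71,0,0],
    [1.05,-3.71,0,0],
    [1.05,-3.71,0,0],
    [1.05,-3.71,0,0],
    [1.05,-3.71,0,0],
    [1.05,-3.71,0,0],
    [1.05,-3.71,0,0],
    [1.05,-3.71,0,0],
    [1.05,-3.71,0,0],
    [1.05,-3.71,0,0],
    [1.05,-3.71,0,0]
  ]
}}

```text
clock: 6.25
eef_pos: [431.1, -222.4, 343.3]
tcp_rot: [3.141, -0.002, 3.079]
contact_force: [0.9, -0.4, -0.6]
opening: 0.999
```

Call:
{"op": "drive_tool", "data": {
  "deltas": [
    [0,0,1.5,0.122],
    [0,0,1.5,0.122],
    [0,0,1.5,0.122],
    [0,0,1.5,0.122],
    [0,0,1.5,0.122],
    [0,0,1.5,0.122],
    [0,0,1.5,0.122],
    [0,0,1.5,0.122],
    [0,0,1.5,0.122],
    [0,0,1.5,0.122],
    [0,0,1.5,0.122],
    [0,0,1.5,0.122]
  ]
}}

```text
clock: 7.25
eef_pos: [431.6, -220.5, 162.7]
tcp_rot: [-3.139, -0.001, 1.609]
contact_force: [-0.3, -0.8, 0.0]
opening: 1.002
```

Call:
{"op": "drive_tool", "data": {
  "deltas": [
    [0,0,0,0.074],
    [0,0,0,0],
    [0,0,0,0],
    [0,0,0,0]
  ]
}}

```text
clock: 7.58
eef_pos: [432.6, -221.0, 164.5]
tcp_rot: [-3.141, -0.0, 1.543]
contact_force: [0.1, 0.1, -0.2]
opening: 1.003
```

```bash
cat >> h.py <<'E'
def toolfind(name,f=None,S=1.0,x0=300,x1=660,y0=-340,y1=440):
    """white handles near the bench: min-area rectangles in an orthographic picture at z=9"""
    p,im,d=grab(name,f); o=ortho(p,im,18,x0,x1,y0,y1,S); h=cv2.cvtColor(o,cv2.COLOR_RGB2HSV); b=o.astype(int)
    m=((b.min(2)>150)&(b[...,0]-b[...,2]>12)).astype(np.uint8)
    m=cv2.morphologyEx(m,cv2.MORPH_CLOSE,np.ones((5,5)))
    for c in cv2.findContours(m,cv2.RETR_EXTERNAL,cv2.CHAIN_APPROX_NONE)[0]:
        if cv2.contourArea(c)*S*S<900: continue
        (cx,cy),(w,hh),a=cv2.minAreaRect(c)
        if max(w,hh)*S<100: continue
        bx=cv2.boxPoints(((cx,cy),(w,hh),a)); e=bx[1]-bx[0] if np.linalg.norm(bx[1]-bx[0])>np.linalg.norm(bx[2]-bx[1]) else bx[2]-bx[1]
        yaw=np.arctan2(-e[0],-e[1])
        print(name,'centre x %.1f y %.1f len %.0f wid %.0f yaw %.3f'%(x1-cy*S,y1-cx*S,max(w,hh)*S,min(w,hh)*S,yaw))
E
python3 - <<'E'
from h import *
plan()
toolfind('wrist','w3')
toolfind('side');toolfind('scene')
E
```

```text
at [ 432.6 -221.   164.5] rpy [-3.141 -0.     1.543] q6 -0.45 F [ 0.1  0.1 -0.2] open 1.003 t 7.6
side centre x 512.0 y 312.0 len 413 wid 146 yaw -0.964
side centre x 613.9 y 356.6 len 202 wid 22 yaw -1.071
```

View pics/w3.png

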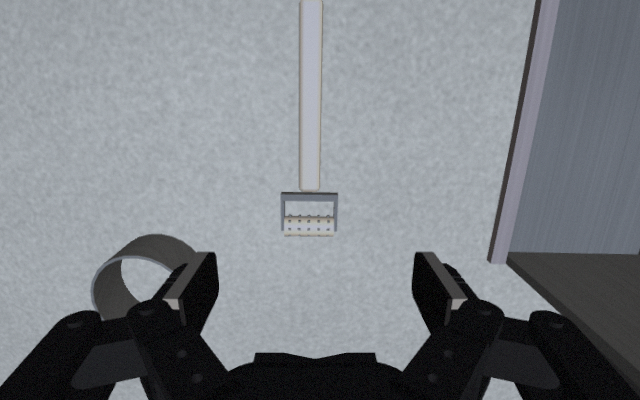

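The wrist view shows the docker handle running up from (311,190), with its head at (310,215). Cutter_b is at (145,285), close to the left finger's line of descent. I'll compute both.

Run:
```python
from h import *
p=cams.camera_params('wrist')
print('handle end L/R corners, far',onplane(p,[(300,190),(320,190),(301,2),(322,2)],18).round(1).tolist())
print('roller',onplane(p,[(310,236)],9).round(1).tolist())
print('ring top',onplane(p,[(140,234),(190,245),(95,275)],45).round(1).tolist())
```

```text
handle end L/R corners, far [[420.4, -225.6, 18.0], [437.3, -226.1, 18.0], [426.9, -81.7, 18.0], [442.4, -82.2, 18.0]]
roller [[427.2, -272.2, 9.0]]
ring top [[291.0, -251.0, 45.0], [330.7, -261.6, 45.0], [244.2, -287.8, 45.0]]
```

Call:
{"op": "drive_tool", "data": {
  "deltas": [
    [0.69,-0.35,2.5,0.012],
    [0,0,2.5,0],
    [0,0,2.5,0],
    [0,0,2.5,0],
    [0,0,2,0],
    [0,0,1.5,0],
    [0,0,1.0,0],
    [0,0,0,0],
    [0,0,0,0]
  ]
}}

```text
clock: 8.48
eef_pos: [429.5, -214.1, 19.8]
tcp_rot: [-3.141, -0.0, 1.529]
contact_force: [0.7, -0.6, 1.4]
opening: 0.998
```

Call:
{"op": "drive_tool", "data": {
  "deltas": [
    [0,0,0,0],
    [0,0,0,0],
    [0,0,0,0],
    [0,0,0,0],
    [0,0,0,0],
    [0,0,0,0],
    [0,0,0,0],
    [0,0,0,0]
  ],
  "jaw": 1,
  "force": 70
}}

```text
clock: 9.15
eef_pos: [429.6, -214.2, 20.3]
tcp_rot: [3.141, 0.0, 1.529]
contact_force: [-1.4, 0.5, 10.5]
opening: 0.188
```

Call:
{"op": "drive_tool", "data": {
  "deltas": [
    [0,0,-2,0],
    [0,0,-3,0.12],
    [0,0,-3,0.12],
    [0,0,-3,0.12],
    [0,0,-3,0.12],
    [0,0,-3,0.12],
    [0,0,-3,0.12],
    [0,0,-3,0.12],
    [0,0,-3,0.12],
    [0,0,-3,0.12],
    [0,0,-3,0.12],
    [0,0,-2,0.12]
  ]
}}

```text
clock: 10.15
eef_pos: [429.6, -214.2, 362.5]
tcp_rot: [3.14, -0.002, 0.203]
contact_force: [1.6, -0.3, -1.9]
opening: 0.185
```

Run:
```python
from h import *
h=cab(-145,-228); 
plan((*h,353,CY))
grab('side','s4')
cv2.imwrite('pics/s4c.png',cv2.resize(cv2.imread('pics/s4.png')[100:400,220:500],None,fx=2,fy=2))
```

```text
at [ 429.6 -214.2  362.5] rpy [ 3.14e+00 -2.00e-03  2.03e-01] q6 0.9 F [ 1.6 -0.3 -1.9] open 0.185 t 10.2
 roll 0.265 shift 11.45 2.35 0.95
```

View pics/s4c.png

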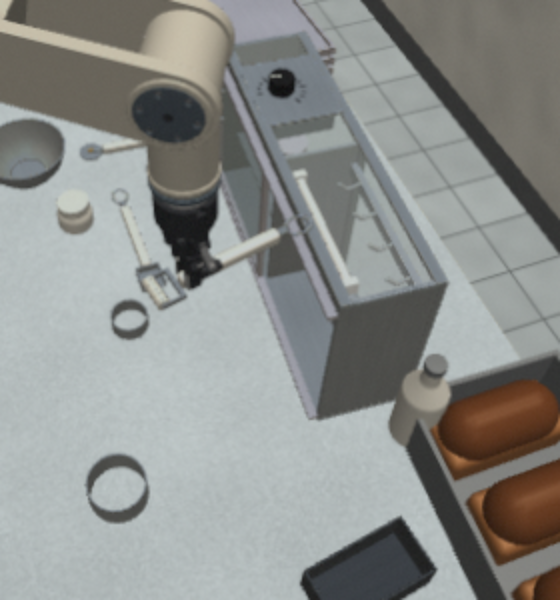

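The docker is held level, with the handle running from the fingers at (200,270) to its loop at (297,225). Next I'll tilt the loop upwards by pressing the handle down on the top front edge of the cabinet.

Call:
{"op": "drive_tool", "data": {
  "deltas": [
    [0,0,0,0.088],
    [0,0,0,0.088],
    [0,0,0,0.089],
    [2.29,0.47,0,0],
    [2.29,0.47,0,0],
    [2.29,0.47,0,0],
    [2.29,0.47,0,0],
    [2.29,0.47,0,0],
    [0,0,1.0,0],
    [0,0,0.8,0],
    [0,0,0,0],
    [0,0,0,0]
  ],
  "force": 35
}}

```text
clock: 11.2
eef_pos: [541.1, -243.6, 340.6]
tcp_rot: [-3.141, 0.002, -0.056]
contact_force: [0.6, 0.3, -0.9]
opening: 0.188
```

Call:
{"op": "drive_tool", "data": {
  "deltas": [
    [0,0,0.4,0],
    [0,0,0.4,0],
    [0,0,0.4,0],
    [0,0,0.4,0],
    [0,0,0.4,0],
    [0,0,0,0]
  ]
}}

```text
clock: 11.7
eef_pos: [541.8, -244.2, 322.7]
tcp_rot: [3.141, -0.001, -0.056]
contact_force: [-5.4, 0.6, 6.9]
opening: 0.189
```

Call:
{"op": "drive_tool", "data": {
  "deltas": [
    [0,0,0.4,0],
    [0,0,0.4,0],
    [0,0,0.4,0],
    [0,0,0.3,0],
    [0,0,0,0],
    [0,0,0,0]
  ]
}}

```text
clock: 12.2
eef_pos: [542.8, -244.4, 308.7]
tcp_rot: [3.14, -0.003, -0.056]
contact_force: [-3.0, 0.3, 8.4]
opening: 0.187
```

Call:
{"op": "drive_tool", "data": {
  "deltas": [
    [0,0,-1,0],
    [-1.5,0,-2,0],
    [-1.5,0,0,0],
    [-1.5,0,0,0],
    [0,0,0,0],
    [0,0,0,0]
  ],
  "force": 70
}}

```text
clock: 12.7
eef_pos: [497.1, -241.5, 337.3]
tcp_rot: [3.141, -0.001, -0.057]
contact_force: [0.5, 0.0, -2.2]
opening: 0.189
```

Run:
```python
from h import *
plan((*cab(-180,-228),250,CY))
p,im,d=grab('side','s5'); q,im2,d2=grab('scene','c5')
t=r.sense()['eef_pos']; a=project(p,t)[0].astype(int); b=project(q,t)[0].astype(int)
f=lambda im,a:cv2.resize(im[max(0,a[1]-70):max(0,a[1]-70)+120,a[0]-60:a[0]+140,::-1],None,fx=3.9,fy=2.4*0+2.45*1.0) 
# same scale both ways
g=lambda im,a:cv2.resize(im[a[1]-45:a[1]+55,a[0]-60:a[0]+100,::-1],None,fx=5,fy=3)
print(a,b)
cv2.imwrite('pics/t5.png',np.vstack([cv2.resize(im[a[1]-45:a[1]+45,a[0]-60:a[0]+100,::-1],None,fx=3.3,fy=3.3,interpolation=cv2.INTER_CUBIC),cv2.resize(im2[b[1]-45:b[1]+45,b[0]-60:b[0]+100,::-1],None,fx=3.3,fy=3.3,interpolation=cv2.INTER_CUBIC)]))
```

```text
at [ 497.1 -241.5  337.3] rpy [ 3.141e+00 -1.000e-03 -5.700e-02] q6 1.17 F [ 0.5  0.  -2.2] open 0.189 t 12.7
 roll 0.006 shift 1.04 0.05 8.73
[342 242] [244 229]
```

View pics/t5.png

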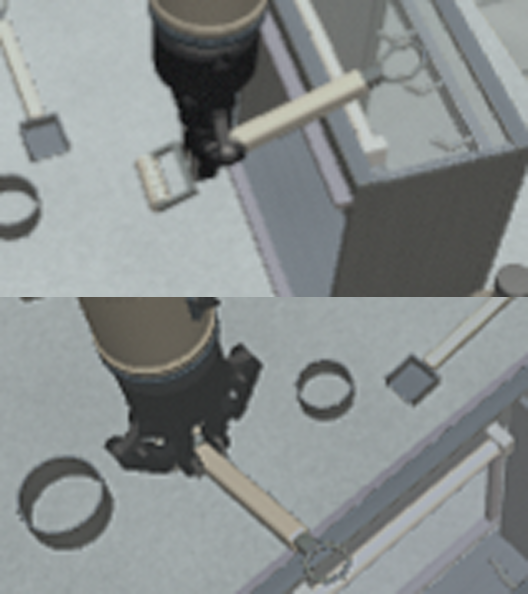

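The loop appears at about (405,60) in the upper view and (330,563) in the lower one, so the tool is tilted up. I'll triangulate it.

```bash
cat >> h.py <<'E'
def tri(a,b):
    p,q=cams.camera_params('side'),cams.camera_params('scene')
    P=lambda p:np.c_[p['R'],p['t']]
    X=cv2.triangulatePoints(P(p),P(q),rays(p,a).T,rays(q,b).T); return (X[:3]/X[3]).T
E
python3 - <<'E'
from h import *
X=tri([(404.7,215.2),(391.1,222.8)],[(284,264.6),(274.9,257.6)]); print(X.round(1))
t=r.sense()['eef_pos']; L=X[0]-t; L[2]+=11; print(L,'len',np.linalg.norm(L),'pitch',np.arcsin(L[2]/np.linalg.norm(L)), 'yaw',np.arctan2(L[1],L[0]), 'from loop-handle', np.arctan2(X[0,2]-X[1,2],np.hypot(*(X[0]-X[1])[:2])))
E
```

```text
[[ 663.2 -249.3  390.1]
 [ 628.1 -248.1  371.9]]
[165.21302324  -7.73740221  64.09866903] len 177.38052264161607 pitch 0.36972872280806923 yaw -0.04679868833461176 from loop-handle 0.47616441609019694
```

Call:
{"op": "drive_tool", "data": {
  "deltas": [
    [1.5,0,0,0],
    [1.5,0,0,0],
    [1.5,0,0,0],
    [0,0,1.2,0],
    [0,0,1.2,0],
    [0,0,0.4,0],
    [0,0,0.35,0],
    [0,0,0.35,0],
    [0,0,0.35,0],
    [0,0,0,0],
    [0,0,0,0]
  ],
  "force": 35
}}

```text
clock: 13.72
eef_pos: [543.1, -244.4, 299.7]
tcp_rot: [3.141, -0.004, -0.056]
contact_force: [-1.5, 1.6, 11.2]
opening: 0.184
```

Call:
{"op": "drive_tool", "data": {
  "deltas": [
    [0,0,-1,0],
    [-1.5,0,-2,0],
    [-1.5,0,0,0],
    [-2,0,0,0],
    [-2,0,0,0],
    [-2,0,0,0],
    [0,0,0,0],
    [0,0,0,0]
  ],
  "force": 70
}}

```text
clock: 14.38
eef_pos: [451.3, -238.8, 327.9]
tcp_rot: [-3.141, 0.001, -0.057]
contact_force: [0.4, 0.9, -2.4]
opening: 0.188
```

```bash
cat >> h.py <<'E'
def rod(tag):
    """white handle seen above the bench near the gripper, from both cameras' depth: axis direction"""
    s=r.sense(); t=s['eef_pos']; P=[]
    for n in('side','scene'):
        p,im,d=grab(n,tag+n); X=cloud(p,d); b=im.reshape(-1,3).astype(int)
        m=(b.min(1)>120)&(b[:,0]-b[:,2]>15)&(np.linalg.norm(X-t-[0,0,-11],axis=1)<175)&(X[:,2]>t[2]-60)&(X[:,2]<t[2]+120)
        a=(X-t)@[np.cos(CY),np.sin(CY),0]; l=(X-t)@[-np.sin(CY),np.cos(CY),0]; m&=(a>18)&(a<145)&(abs(l)<25)
        A=np.c_[a,l,X[:,2]-t[2]][m]
        if m.sum()>20:
            k=np.polyfit(A[:,0],A[:,2],1); ky=np.polyfit(A[:,0],A[:,1],1); print(n,m.sum(),'pitch %.3f z0 %.1f  yaw off %.3f lat0 %.1f, a %.0f..%.0f'%(np.arctan(k[0]),k[1],ky[0],ky[1],A[:,0].min(),A[:,0].max()))
E
python3 - <<'E'
from h import *
plan((*cab(-185,-228),200,CY))
rod('t6')
print('lamp',tri([(370,187)],[(337,227)]).round(0), 'front at',cab(-75,0))
E
```

```text
at [ 451.3 -238.8  327.9] rpy [-3.141e+00  1.000e-03 -5.700e-02] q6 1.14 F [ 0.4  0.9 -2.4] open 0.188 t 14.4
 roll 0.006 shift 5.13 0.03 12.79
side 223 pitch 0.499 z0 -1.9  yaw off 0.006 lat0 -3.3, a 25..122
scene 139 pitch 0.508 z0 -4.7  yaw off 0.007 lat0 -0.4, a 18..123
lamp [[659. -54. 300.]] front at [626.54690552 -21.60806583]
```

Run:
```python
from h import *
w=[(-262,327),(-262,151),(-200,185),(-130,223),(-130,187)]
plan(*[(*cab(x,-228),z,CY) for x,z in w])
```

```text
at [ 452.7 -239.   328.1] rpy [-3.141 -0.    -0.056] q6 1.14 F [ 0.1 -0.1 -0.9] open 0.185 t 14.5
 roll 0.006 shift -2.71 0.02 0.11
 roll 0.000 shift 0.00 -0.00 17.60
 roll 0.000 shift 6.20 0.00 -3.40
 roll 0.000 shift 7.00 -0.00 -3.80
 roll 0.000 shift 0.00 -0.00 3.60
```

Call:
{"op": "drive_tool", "data": {
  "deltas": [
    [-1.35,0,0.1,0.006],
    [-1.35,0,0,0],
    [0,0,3,0],
    [0,0,3,0],
    [0,0,3,0],
    [0,0,3,0],
    [0,0,3,0],
    [0,0,2.6,0],
    [0,0,0,0]
  ]
}}

```text
clock: 15.23
eef_pos: [422.0, -235.6, 146.9]
tcp_rot: [-3.138, 0.008, -0.062]
contact_force: [-0.2, 0.5, -1.8]
opening: 0.189
```

Call:
{"op": "drive_tool", "data": {
  "deltas": [
    [2,0,-1.1,0],
    [2,0,-1.1,0],
    [2.2,0,-1.2,0],
    [1.4,0,-0.76,0],
    [1.4,0,-0.76,0],
    [1.4,0,-0.76,0],
    [1.4,0,-0.76,0],
    [0,0,0,0],
    [0,0,0,0]
  ]
}}

```text
clock: 15.98
eef_pos: [543.7, -244.9, 217.1]
tcp_rot: [3.141, -0.001, -0.062]
contact_force: [-0.7, -0.5, -2.1]
opening: 0.191
```

Run:
```python
from h import *
plan((*cab(-130,-228),223,CY),(*cab(-130,-228),187,CY))
p,im,d=grab('side','s7'); q,im2,d2=grab('scene','c7')
cv2.imwrite('pics/t7.png',np.hstack([cv2.resize(im[180:300,350:450,::-1],None,fx=4,fy=4,interpolation=cv2.INTER_CUBIC),cv2.resize(im2[230:350,230:330,::-1],None,fx=4,fy=4,interpolation=cv2.INTER_CUBIC)]))
print('tip proj',project(p,[*cab(19.4,-228),275.6]),project(q,[*cab(19.4,-228),275.6]))
```

```text
at [ 543.7 -244.9  217.1] rpy [ 3.141e+00 -1.000e-03 -6.200e-02] q6 1.21 F [-0.7 -0.5 -2.1] open 0.191 t 16.0
 roll 0.001 shift 1.37 0.00 -0.59
 roll 0.000 shift 0.00 -0.00 3.60
tip proj [[413.68538976 238.78180919]] [[297.70785369 294.35196597]]
```

View pics/t7.png

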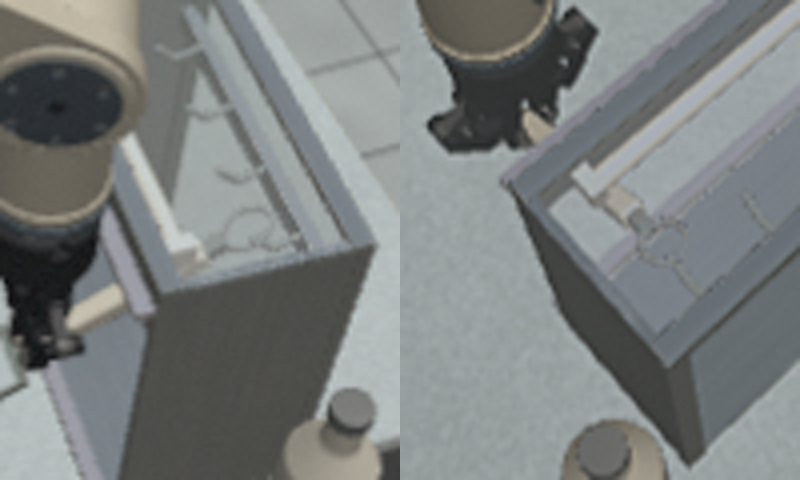

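The docker's loop is over hook 3's tip: (250,232) in the left view and (660,245) in the right. The wrist is 13.7 mm short of the target because my rows were too small, so I'll finish the move and lower.

Call:
{"op": "drive_tool", "data": {
  "deltas": [
    [0.7,0,-0.35,0],
    [0.7,0,-0.3,0],
    [0,0,0,0],
    [0,0,0,0]
  ]
}}

```text
clock: 16.42
eef_pos: [557.9, -245.7, 222.3]
tcp_rot: [3.141, -0.0, -0.062]
contact_force: [-0.2, 0.8, -1.7]
opening: 0.192
```

Call:
{"op": "drive_tool", "data": {
  "deltas": [
    [0,0,0.5,0],
    [0,0,0.5,0],
    [0,0,0.5,0],
    [0,0,0.5,0],
    [0,0,0.5,0],
    [0,0,0,0],
    [0,0,0,0]
  ]
}}

```text
clock: 17.0
eef_pos: [557.1, -245.5, 196.6]
tcp_rot: [-3.141, 0.001, -0.062]
contact_force: [0.5, -0.1, -0.9]
opening: 0.192
```

Call:
{"op": "drive_tool", "data": {
  "deltas": [
    [0,0,0.4,0],
    [0,0,0.4,0],
    [0,0,0,0],
    [0,0,0,0]
  ]
}}

```text
clock: 17.33
eef_pos: [557.3, -245.5, 188.8]
tcp_rot: [-3.141, 0.0, -0.062]
contact_force: [-0.3, 0.7, -1.9]
opening: 0.191
```

Call:
{"op": "drive_tool", "data": {
  "deltas": [
    [0,0,0.4,0],
    [0,0,0.4,0],
    [0,0,0,0],
    [0,0,0,0]
  ]
}}

```text
clock: 17.67
eef_pos: [557.4, -245.6, 181.1]
tcp_rot: [3.142, 0.0, -0.062]
contact_force: [-2.9, 0.6, 1.6]
opening: 0.193
```

Run:
```python
from h import *
plan()
for n in('side','scene'):
    p,im,d=grab(n,'t8'+n); print(project(p,[*cab(35,-228),260]))
    u,v=project(p,[*cab(25,-228),255])[0].astype(int)
    cv2.imwrite(f'pics/t8{n}c.png',cv2.resize(im[v-50:v+50,u-60:u+40,::-1],None,fx=4,fy=4,interpolation=cv2.INTER_CUBIC))
cv2.imwrite('pics/t8.png',np.hstack([cv2.imread('pics/t8sidec.png'),cv2.imread('pics/t8scenec.png')]))
```

```text
at [ 557.4 -245.6  181.1] rpy [ 3.142  0.    -0.062] q6 1.22 F [-2.9  0.6  1.6] open 0.193 t 17.7
[[417.95243491 240.86306771]]
[[302.02733252 300.61698328]]
```

View pics/t8.png

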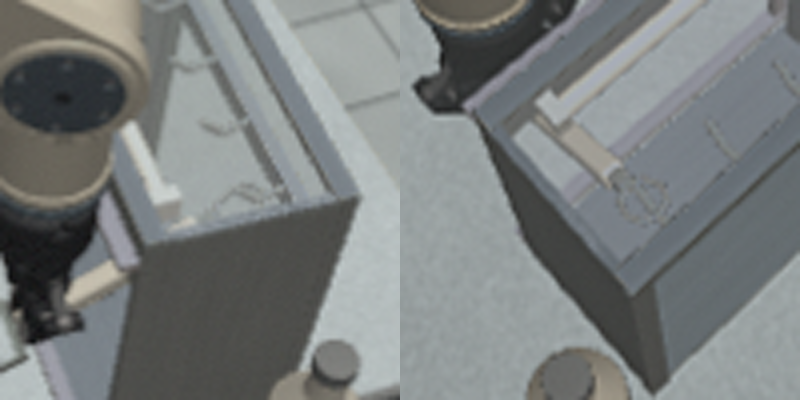

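In the right view the hook bar sits inside the loop at (650,200), and the force reading shows contact. I'll release.

Call:
{"op": "drive_tool", "data": {
  "deltas": [
    [0,0,0,0],
    [0,0,0,0],
    [0,0,0,0],
    [0,0,0,0],
    [0,0,0,0],
    [-3,0,0,0],
    [-3,0,0,0],
    [-3,0,0,0],
    [0,0,-3,0],
    [0,0,-3,0],
    [0,0,-3,0],
    [0,0,-3,0]
  ],
  "jaw": 0
}}

```text
clock: 18.77
eef_pos: [467.2, -239.9, 302.6]
tcp_rot: [3.142, -0.0, -0.062]
contact_force: [1.1, -0.8, 0.6]
opening: 1.001
```

Run:
```python
from h import *
plan((436,84,200,1.571),(447.5,390,200,-0.082))
q,im2,_=grab('scene','c9')
p,im,d=grab('side','s9')
a=cv2.resize(im[170:290,330:450,::-1],None,fx=3.3,fy=3.3,interpolation=cv2.INTER_CUBIC); b=cv2.resize(im2[220:340,240:360,::-1],None,fx=3.3,fy=3.3,interpolation=cv2.INTER_CUBIC)
cv2.imwrite('pics/t9.png',np.hstack([a,b]))
```

```text
at [ 467.2 -239.9  302.6] rpy [ 3.142 -0.    -0.062] q6 1.16 F [ 1.1 -0.8  0.6] open 1.001 t 18.8
 roll -1.633 shift 32.39 -3.11 10.26
 roll 1.653 shift -1.36 -30.59 -0.00
```

View pics/t9.png

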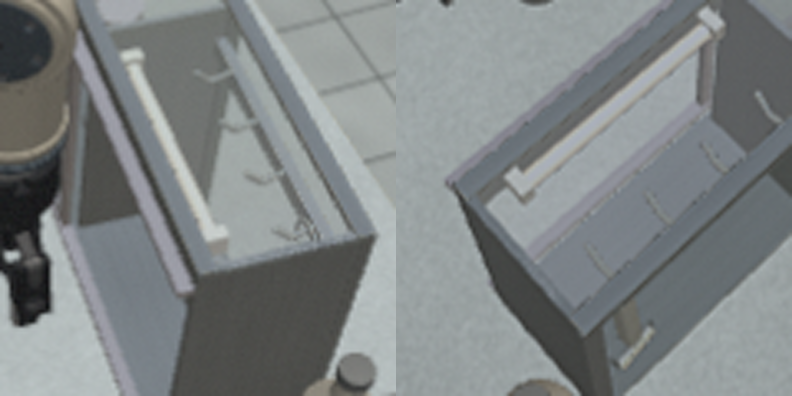

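The docker hangs on hook 3: its loop is at (305,232) in the left view and its head at (635,345), seen through the back, in the right view. On to the dark-headed tool.

Call:
{"op": "drive_tool", "data": {
  "deltas": [
    [-0.51,-3.21,0,0],
    [-0.51,-3.21,0,0],
    [-0.51,-3.21,0,0],
    [-0.51,-3.21,0,0],
    [-0.51,-3.21,0,0],
    [-0.51,-3.21,0,0],
    [-0.51,-3.21,0,0],
    [-0.51,-3.21,0,0],
    [-0.51,-3.21,0,0],
    [-0.51,-3.21,0,0],
    [0,0,0,-0.117],
    [0,0,0,-0.117]
  ]
}}

```text
clock: 19.87
eef_pos: [436.0, 85.4, 300.5]
tcp_rot: [-3.141, 0.001, 0.18]
contact_force: [1.2, 0.1, 0.1]
opening: 0.999
```

Call:
{"op": "drive_tool", "data": {
  "deltas": [
    [0,0,1.3,-0.117],
    [0,0,1.3,-0.117],
    [0,0,1.3,-0.117],
    [0,0,1.3,-0.117],
    [0,0,1.3,-0.117],
    [0,0,1.3,-0.117],
    [0,0,1.3,-0.117],
    [0,0,1.3,-0.117],
    [0,0,1.3,-0.117],
    [0,0,1.1,-0.117],
    [0,0,1,-0.117],
    [0,0,0,-0.117]
  ]
}}

```text
clock: 20.87
eef_pos: [435.1, 83.3, 160.8]
tcp_rot: [-3.138, 0.001, 1.582]
contact_force: [-0.9, -0.1, 0.2]
opening: 1.003
```

```bash
cat >> h.py <<'E'
def wristhandle(tag):
    p,im,d=grab('wrist',tag); X=cloud(p,d); b=im.reshape(-1,3).astype(int); t=r.sense()['eef_pos']
    m=((X[:,2]>9)&(X[:,2]<28)&(b.min(1)>150)).reshape(400,640).astype(np.uint8)
    m=cv2.morphologyEx(m,cv2.MORPH_OPEN,np.ones((3,3))); n,lab,st,ce=cv2.connectedComponentsWithStats(m)
    for i in range(1,n):
        if st[i,4]<800: continue
        Q=X[(lab==i).ravel()&(X[:,2]>12)][:,:2].astype(np.float32)
        (c,wh,a)=cv2.minAreaRect(Q); bx=cv2.boxPoints((c,wh,a)); e0,e1=bx[1]-bx[0],bx[2]-bx[1]
        e,f=(e0,e1) if np.linalg.norm(e0)>np.linalg.norm(e1) else (e1,e0); L=np.linalg.norm(e); u=e/L
        print('px',st[i].tolist(),'c',np.round(c,1),'len %.0f wid %.0f'%(L,np.linalg.norm(f)),'ends',np.round(c-u*L/2,1),np.round(c+u*L/2,1),'yaw %.3f'%np.arctan2(u[1],u[0]))
E
python3 - <<'E'
from h import *
plan((436,84,165,1.571))
wristhandle('w10')
E
```

```text
at [435.1  83.3 160.8] rpy [-3.138e+00  1.000e-03  1.582e+00] q6 0.17 F [-0.9 -0.1  0.2] open 1.003 t 20.9
 roll 0.011 shift 0.07 0.09 -0.42
px [306, 1, 20, 193, 3713] c [434.6 149.5] len 146 wid 15 ends [434.3 222.6] [434.9  76.4] yaw -1.567
```

Call:
{"op": "drive_tool", "data": {
  "deltas": [
    [0.51,0,2.5,0.007],
    [0,0,2.5,0],
    [0,0,2.5,0],
    [0,0,2.5,0],
    [0,0,2,0],
    [0,0,1.3,0],
    [0,0,0.8,0],
    [0,0,0,0],
    [0,0,0,0]
  ]
}}

```text
clock: 21.67
eef_pos: [436.6, 88.7, 22.1]
tcp_rot: [-3.141, 0.0, 1.568]
contact_force: [0.6, 1.6, 0.7]
opening: 0.999
```

Call:
{"op": "drive_tool", "data": {
  "deltas": [
    [0,0,0,0],
    [0,0,0,0],
    [0,0,0,0],
    [0,0,0,0],
    [0,0,0,0],
    [0,0,0,0],
    [0,0,0,0],
    [0,0,0,0]
  ],
  "jaw": 1,
  "force": 70
}}

```text
clock: 22.33
eef_pos: [436.6, 88.7, 22.7]
tcp_rot: [3.141, 0.0, 1.569]
contact_force: [-2.4, -0.1, 10.4]
opening: 0.187
```

Call:
{"op": "drive_tool", "data": {
  "deltas": [
    [0,0,-2,0],
    [0,0,-3,0.117],
    [0,0,-3,0.117],
    [0,0,-3,0.117],
    [0,0,-3,0.117],
    [0,0,-3,0.117],
    [0,0,-3,0.117],
    [0,0,-3,0.117],
    [0,0,-3,0.117],
    [0,0,-3,0.117],
    [0,0,-3,0.117],
    [0,0,-2,0.117]
  ]
}}

```text
clock: 23.33
eef_pos: [436.8, 88.7, 364.8]
tcp_rot: [3.141, -0.002, 0.276]
contact_force: [1.2, 0.1, -2.7]
opening: 0.186
```

Run:
```python
from h import *
plan((*cab(-145,-166),345,CY)); rod('t11')
```

```text
at [436.8  88.7 364.8] rpy [ 3.141e+00 -2.000e-03  2.760e-01] q6 1.49 F [ 1.2  0.1 -2.7] open 0.186 t 23.3
 roll 0.339 shift 12.63 26.42 1.98
```

Call:
{"op": "drive_tool", "data": {
  "deltas": [
    [0,0,0,0.113],
    [0,0,0,0.113],
    [0,0,0,0.113],
    [1.58,3.3,0,0],
    [1.58,3.3,0,0],
    [1.58,3.3,0,0],
    [1.58,3.3,0,0],
    [1.58,3.3,0,0],
    [1.58,3.3,0,0],
    [1.58,3.3,0,0],
    [1.58,3.3,0,0],
    [0,0,0,0]
  ]
}}

```text
clock: 24.43
eef_pos: [548.7, -187.2, 359.6]
tcp_rot: [3.14, 0.002, -0.057]
contact_force: [-0.9, 0.4, -2.4]
opening: 0.189
```

Call:
{"op": "drive_tool", "data": {
  "deltas": [
    [0,0,1,0],
    [0,0,1,0],
    [0,0,0.4,0],
    [0,0,0.4,0],
    [0,0,0.4,0],
    [0,0,0.4,0],
    [0,0,0.4,0],
    [0,0,0,0]
  ],
  "force": 35
}}

```text
clock: 25.1
eef_pos: [547.3, -180.5, 321.7]
tcp_rot: [-3.141, -0.0, -0.055]
contact_force: [-2.2, 0.9, 5.2]
opening: 0.188
```

Run:
```python
from h import *
plan((*cab(-145,-166),301.5,CY)); rod('t12')
```

```text
at [ 547.3 -180.5  321.7] rpy [-3.141 -0.    -0.055] q6 1.3 F [-2.2  0.9  5.2] open 0.188 t 25.1
 roll 0.008 shift -0.08 0.24 2.02
side 23 pitch 0.276 z0 -8.2  yaw off 0.002 lat0 -9.3, a 42..126
scene 102 pitch 0.287 z0 -7.5  yaw off -0.004 lat0 0.2, a 19..129
```

Call:
{"op": "drive_tool", "data": {
  "deltas": [
    [0,0,0.4,0],
    [0,0,0.4,0],
    [0,0,0.4,0],
    [0,0,0.4,0],
    [0,0,0.4,0],
    [0,0,0,0],
    [0,0,0,0]
  ]
}}

```text
clock: 25.78
eef_pos: [548.7, -181.0, 303.5]
tcp_rot: [3.141, -0.004, -0.055]
contact_force: [-0.6, 0.5, 11.1]
opening: 0.193
```

Call:
{"op": "drive_tool", "data": {
  "deltas": [
    [0,0,-1,0],
    [-1.5,0,-2,0],
    [-2,0,0,0],
    [-2,0,0,0],
    [-2,0,0,0],
    [-2,0,0,0],
    [-2,0,0,0],
    [0,0,0,0],
    [0,0,0,0],
    [0,0,0,0]
  ],
  "force": 70
}}

```text
clock: 26.62
eef_pos: [433.1, -175.1, 332.0]
tcp_rot: [-3.142, -0.0, -0.056]
contact_force: [1.0, 0.4, -2.0]
opening: 0.192
```

Run:
```python
from h import *
w=[(-262,328),(-262,153),(-130,225),(-130,190)]
plan(*[(*cab(x,-166),z,CY) for x,z in w]); rod('t13')
```

```text
at [ 433.1 -175.1  332. ] rpy [-3.142 -0.    -0.056] q6 1.24 F [ 1.   0.4 -2. ] open 0.192 t 26.6
 roll 0.006 shift -0.36 0.07 0.40
 roll 0.000 shift 0.00 -0.00 17.50
 roll 0.000 shift 13.20 -0.00 -7.20
 roll 0.000 shift 0.00 -0.00 3.50
side 198 pitch 0.505 z0 -6.0  yaw off 0.011 lat0 -3.9, a 27..120
scene 122 pitch 0.506 z0 -7.8  yaw off 0.005 lat0 -0.0, a 19..120
```

Call:
{"op": "drive_tool", "data": {
  "deltas": [
    [-0.36,0.07,0.4,0.006],
    [0,0,3,0],
    [0,0,3,0],
    [0,0,3,0],
    [0,0,3,0],
    [0,0,3,0],
    [0,0,2.5,0],
    [0,0,0,0],
    [0,0,0,0],
    [0,0,0,0]
  ]
}}

```text
clock: 27.55
eef_pos: [430.0, -176.3, 154.1]
tcp_rot: [3.141, -0.001, -0.063]
contact_force: [-0.7, -0.7, -1.4]
opening: 0.191
```

Call:
{"op": "drive_tool", "data": {
  "deltas": [
    [2,0,-1.09,0],
    [2,0,-1.09,0],
    [2,0,-1.09,0],
    [2,0,-1.09,0],
    [1.8,0,-0.98,0],
    [1.7,0,-0.93,0],
    [1.7,0,-0.93,0],
    [0,0,0,0],
    [0,0,0,0]
  ]
}}

```text
clock: 28.3
eef_pos: [562.3, -184.6, 227.2]
tcp_rot: [3.141, -0.003, -0.063]
contact_force: [-0.7, -0.7, -2.4]
opening: 0.186
```

Call:
{"op": "drive_tool", "data": {
  "deltas": [
    [0,0,0.5,0],
    [0,0,0.5,0],
    [0,0,0.5,0],
    [0,0,0.5,0],
    [0,0,0.5,0],
    [0,0,0.5,0],
    [0,0,0,0],
    [0,0,0,0]
  ]
}}

```text
clock: 28.97
eef_pos: [560.7, -184.3, 194.6]
tcp_rot: [-3.141, 0.001, -0.063]
contact_force: [-0.4, -0.7, -1.5]
opening: 0.185
```

Call:
{"op": "drive_tool", "data": {
  "deltas": [
    [0,0,0.4,0],
    [0,0,0.4,0],
    [0,0,0.3,0],
    [0,0,0,0],
    [0,0,0,0]
  ]
}}

```text
clock: 29.38
eef_pos: [561.2, -184.4, 184.3]
tcp_rot: [3.141, -0.001, -0.063]
contact_force: [-1.1, -0.1, 0.3]
opening: 0.189
```

Call:
{"op": "drive_tool", "data": {
  "deltas": [
    [0,0,0.3,0],
    [0,0,0,0],
    [0,0,0,0]
  ]
}}

```text
clock: 29.63
eef_pos: [561.7, -184.6, 181.7]
tcp_rot: [3.141, -0.002, -0.063]
contact_force: [0.5, 0.5, 3.4]
opening: 0.185
```

```bash
cat >> h.py <<'E'
def look(tag,ly):
    o=[]
    for n in('side','scene'):
        p,im,d=grab(n,tag+n); u,v=project(p,[*cab(20,ly),240])[0].astype(int)
        o.append(cv2.resize(im[v-60:v+60,u-60:u+60,::-1],None,fx=3.3,fy=3.3,interpolation=cv2.INTER_CUBIC))
    cv2.imwrite(f'pics/{tag}.png',np.hstack(o))
E
python3 - <<'E'
from h import *
plan(); look('t14',-166)
E
```

```text
at [ 561.7 -184.6  181.7] rpy [ 3.141e+00 -2.000e-03 -6.300e-02] q6 1.31 F [0.5 0.5 3.4] open 0.185 t 29.6
```

View pics/t14.png

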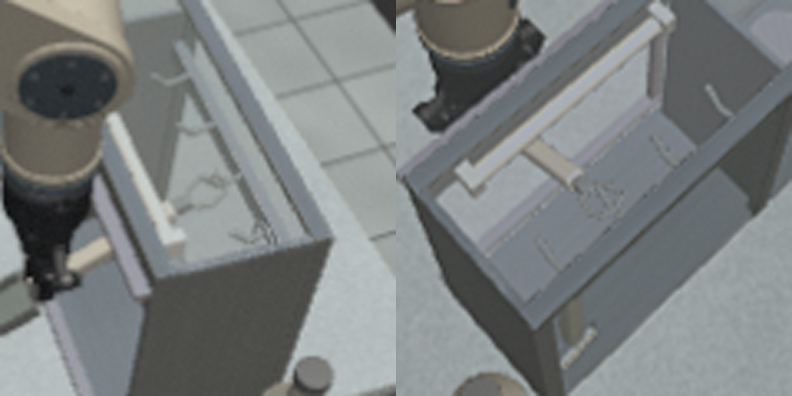

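The loop encloses hook 2 (right view, (602,200)), and the docker still hangs on hook 3. I'll release and go to the wheel.

Call:
{"op": "drive_tool", "data": {
  "deltas": [
    [0,0,0,0],
    [0,0,0,0],
    [0,0,0,0],
    [0,0,0,0],
    [0,0,0,0],
    [-3,0,0,0],
    [-3,0,0,0],
    [-3,0,0,0],
    [0,0,-2,0],
    [0,0,-2,0],
    [0,0,-2,0],
    [0,0,-1,0]
  ],
  "jaw": 0
}}

```text
clock: 30.73
eef_pos: [471.7, -179.0, 253.3]
tcp_rot: [3.141, -0.002, -0.063]
contact_force: [0.3, -0.4, -0.3]
opening: 1.0
```

```bash
cat >> h.py <<'E'
def hung():
    """white handle points inside the bay, per hook, in cabinet axes"""
    for n in('side','scene'):
        p,im,d=grab(n,'hung'+n); X=cloud(p,d); b=im.reshape(-1,3).astype(int)
        L=np.c_[(X[:,:2]-C)@np.array([[np.cos(CY),-np.sin(CY)],[np.sin(CY),np.cos(CY)]]),X[:,2]]
        for i in range(4):
            hy=-42-62*i
            m=(L[:,0]>-5)&(L[:,0]<66)&(abs(L[:,1]-hy)<28)&(L[:,2]>15)&(L[:,2]<235)&(b.min(1)>90)&(b[:,0]-b[:,2]>10)
            if m.sum()>15: print(n,'hook',i,m.sum(),'x,y,z lo/hi',np.percentile(L[m],5,0).round(),np.percentile(L[m],95,0).round())
E
python3 - <<'E'
from h import *
plan((447.5,390,165,CY)); hung()
toolfind('scene',x0=400,x1=640,y0=330,y1=440)
E
```

```text
at [ 471.7 -179.   253.3] rpy [ 3.141e+00 -2.000e-03 -6.300e-02] q6 1.27 F [ 0.3 -0.4 -0.3] open 1.0 t 30.7
 roll -0.001 shift -5.98 -56.64 8.83
```

Call:
{"op": "drive_tool", "data": {
  "deltas": [
    [-0.43,-4.05,0,0],
    [-0.43,-4.05,0,0],
    [-0.43,-4.05,0,0],
    [-0.43,-4.05,0,0],
    [-0.43,-4.05,0,0],
    [-0.43,-4.05,0,0],
    [-0.43,-4.05,0,0],
    [-0.43,-4.05,0,0],
    [-0.43,-4.05,0,0],
    [-0.43,-4.05,0,0],
    [-0.43,-4.05,0,0],
    [-0.43,-4.05,0,0]
  ]
}}

```text
clock: 31.88
eef_pos: [449.1, 311.3, 249.3]
tcp_rot: [3.14, 0.002, -0.063]
contact_force: [0.6, -0.2, -0.2]
opening: 1.0
```

Call:
{"op": "drive_tool", "data": {
  "deltas": [
    [-0.43,-4.05,0,0],
    [-0.43,-4.05,0,0],
    [0,0,2.2,0.02],
    [0,0,2.2,0],
    [0,0,2.2,0],
    [0,0,2.2,0],
    [0,0,0,0],
    [0,0,0,0],
    [0,0,0,0]
  ]
}}

```text
clock: 32.63
eef_pos: [447.0, 391.1, 163.2]
tcp_rot: [3.141, 0.0, -0.083]
contact_force: [0.6, 0.4, -0.1]
opening: 1.003
```

Run:
```python
from h import *
plan((447.5,390,165,-0.082)); wristhandle('w15'); look('t15',-166)
a=cv2.resize(cv2.imread('pics/w15.png'),(634,396)); cv2.imwrite('pics/t15b.png',np.hstack([cv2.imread('pics/t15.png')[:, :], ]))
```

```text
at [447.  391.1 163.2] rpy [ 3.141  0.    -0.083] q6 2.37 F [ 0.6  0.4 -0.1] open 1.003 t 32.6
 roll -0.001 shift 0.05 0.10 -0.18
px [301, 9, 23, 190, 3715] c [508.2 387.6] len 147 wid 16 ends [434.8 392.8] [581.5 382.4] yaw -0.070
```

View pics/t15.png

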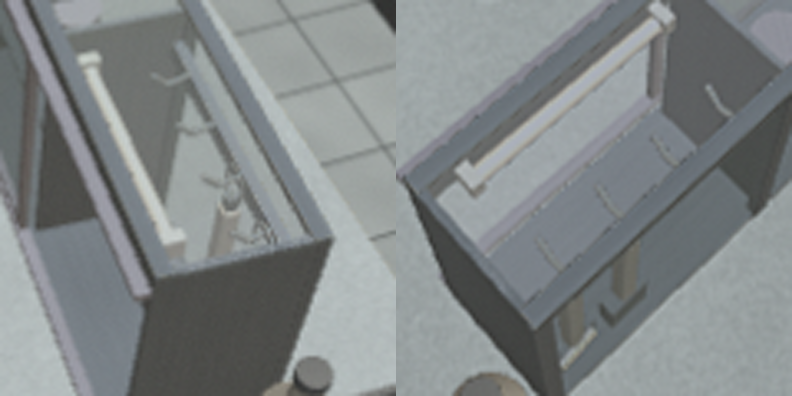

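Both the docker (hook 3) and the second tool (hook 2) hang vertically, with heads at (575,345) and (625,300) in the right view. Now I'll grip the wheel.

Call:
{"op": "drive_tool", "data": {
  "deltas": [
    [0,-0.08,2.5,-0.012],
    [0,0,2.5,0],
    [0,0,2.5,0],
    [0,0,2.5,0],
    [0,0,2.1,0],
    [0,0,1.5,0],
    [0,0,0.8,0],
    [0,0,0,0],
    [0,0,0,0]
  ]
}}

```text
clock: 33.53
eef_pos: [447.4, 392.1, 19.8]
tcp_rot: [-3.141, -0.001, -0.071]
contact_force: [0.3, 0.4, 0.2]
opening: 0.998
```

Call:
{"op": "drive_tool", "data": {
  "deltas": [
    [0,0,0,0],
    [0,0,0,0],
    [0,0,0,0],
    [0,0,0,0],
    [0,0,0,0],
    [0,0,0,0],
    [0,0,0,0],
    [0,0,0,0]
  ],
  "jaw": 1,
  "force": 70
}}

```text
clock: 34.2
eef_pos: [447.2, 392.0, 19.7]
tcp_rot: [-3.141, -0.0, -0.071]
contact_force: [-0.9, 0.1, 6.4]
opening: 0.192
```

Call:
{"op": "drive_tool", "data": {
  "deltas": [
    [0,0,-2,0],
    [0,0,-3,0],
    [0,0,-3.2,0],
    [0,0,-3.2,0],
    [0,0,-3.2,0],
    [0,0,-3.2,0],
    [0,0,-3.2,0],
    [0,0,-3.2,0],
    [0,0,-3.2,0],
    [0,0,-3.2,0],
    [0,0,-3.2,0],
    [0,0,-2,0]
  ]
}}

```text
clock: 35.2
eef_pos: [447.3, 392.1, 380.6]
tcp_rot: [-3.139, -0.002, -0.071]
contact_force: [0.9, 0.5, -1.1]
opening: 0.19
```

Call:
{"op": "drive_tool", "data": {
  "deltas": [
    [0,3.9,0,-0.005],
    [0,3.9,0,0],
    [0,3.9,0,0],
    [0,3.9,0,0],
    [0,3.9,0,0],
    [0,3.9,0,0],
    [0,3.9,0,0],
    [0,3.9,0,0],
    [0,3.9,0,0],
    [0,3.9,0,0],
    [0,3.9,0,0],
    [0,3.9,0,0]
  ]
}}

```text
clock: 36.2
eef_pos: [414.9, -76.9, 377.1]
tcp_rot: [3.142, -0.0, -0.066]
contact_force: [1.8, 0.0, -2.4]
opening: 0.192
```

Run:
```python
from h import *
plan((*cab(-145,-104),345,CY)); rod('t16')
```

```text
at [414.9 -76.9 377.1] rpy [ 3.142 -0.    -0.066] q6 1.45 F [ 1.8  0.  -2.4] open 0.192 t 36.2
 roll -0.003 shift 13.78 3.56 3.21
side 25 pitch -0.001 z0 -5.8  yaw off -0.006 lat0 -9.6, a 22..123
```

Call:
{"op": "drive_tool", "data": {
  "deltas": [
    [2.76,0.71,0,-0.003],
    [2.76,0.71,0,0],
    [2.76,0.71,0,0],
    [2.75,0.71,0,0],
    [2.75,0.72,0,0],
    [0,0,1.6,0],
    [0,0,1.6,0],
    [0,0,0,0],
    [0,0,0,0]
  ],
  "force": 35
}}

```text
clock: 37.05
eef_pos: [550.4, -119.0, 344.3]
tcp_rot: [-3.141, 0.003, -0.063]
contact_force: [0.2, 0.2, -1.1]
opening: 0.19
```

Call:
{"op": "drive_tool", "data": {
  "deltas": [
    [0,0,0.4,0],
    [0,0,0.4,0],
    [0,0,0.4,0],
    [0,0,0.4,0],
    [0,0,0.4,0],
    [0,0,0.4,0],
    [0,0,0.4,0],
    [0,0,0,0],
    [0,0,0,0]
  ]
}}

```text
clock: 37.8
eef_pos: [551.2, -119.5, 318.7]
tcp_rot: [3.141, -0.002, -0.063]
contact_force: [-4.7, 1.0, 8.0]
opening: 0.191
```

Run:
```python
from h import *
plan((*cab(-145,-104),299.5,CY)); rod('t17')
```

```text
at [ 551.2 -119.5  318.7] rpy [ 3.141e+00 -2.000e-03 -6.300e-02] q6 1.42 F [-4.7  1.   8. ] open 0.191 t 37.8
 roll -0.001 shift -0.09 0.16 1.92
side 23 pitch 0.258 z0 -3.5  yaw off 0.018 lat0 -11.0, a 40..128
scene 93 pitch 0.270 z0 -3.5  yaw off -0.018 lat0 0.1, a 19..128
```

Call:
{"op": "drive_tool", "data": {
  "deltas": [
    [0,0,0.4,0],
    [0,0,0.4,0],
    [0,0,0.4,0],
    [0,0,0.4,0],
    [0,0,0.35,0],
    [0,0,0,0],
    [0,0,0,0]
  ]
}}

```text
clock: 38.48
eef_pos: [551.9, -119.4, 299.2]
tcp_rot: [3.141, -0.003, -0.063]
contact_force: [-1.8, 1.1, 6.3]
opening: 0.189
```

Call:
{"op": "drive_tool", "data": {
  "deltas": [
    [0,0,-1,0],
    [-1.5,0,-2,0],
    [-2,0,0,0],
    [-2,0,0,0],
    [-2,0,0,0],
    [-2,0,0,0],
    [-2,0,0,0],
    [0,0,0,0],
    [0,0,0,0],
    [0,0,0,0]
  ],
  "force": 70
}}

```text
clock: 39.32
eef_pos: [437.0, -112.4, 328.4]
tcp_rot: [3.141, -0.002, -0.063]
contact_force: [0.6, -0.6, -1.6]
opening: 0.192
```

Run:
```python
from h import *
w=[(-262,326),(-262,151),(-130,223),(-130,187)]
plan(*[(*cab(x,-104),z,CY) for x,z in w]); rod('t18')
```

```text
at [ 437.  -112.4  328.4] rpy [ 3.141e+00 -2.000e-03 -6.300e-02] q6 1.38 F [ 0.6 -0.6 -1.6] open 0.192 t 39.3
 roll -0.001 shift -0.35 0.15 0.24
 roll 0.000 shift 0.00 -0.00 17.50
 roll 0.000 shift 13.20 -0.00 -7.20
 roll 0.000 shift 0.00 -0.00 3.60
side 171 pitch 0.541 z0 -3.9  yaw off -0.009 lat0 -3.7, a 27..119
scene 109 pitch 0.536 z0 -5.3  yaw off -0.009 lat0 0.1, a 18..126
```

Call:
{"op": "drive_tool", "data": {
  "deltas": [
    [-0.35,0.15,0.24,0],
    [0,0,3.1,0],
    [0,0,3.1,0],
    [0,0,3.1,0],
    [0,0,3.1,0],
    [0,0,3,0],
    [0,0,3,0],
    [0,0,0,0],
    [0,0,0,0],
    [0,0,0,0]
  ]
}}

```text
clock: 40.25
eef_pos: [433.6, -113.8, 142.3]
tcp_rot: [3.141, -0.001, -0.063]
contact_force: [0.6, 0.0, -1.1]
opening: 0.192
```

Call:
{"op": "drive_tool", "data": {
  "deltas": [
    [2,0,-1.19,0],
    [2,0,-1.19,0],
    [2,0,-1.19,0],
    [2,0,-1.19,0],
    [1.8,0,-1.08,0],
    [1.8,0,-1.08,0],
    [1.8,0,-1.08,0],
    [0,0,0,0],
    [0,0,0,0]
  ]
}}

```text
clock: 41.0
eef_pos: [567.5, -122.1, 223.1]
tcp_rot: [3.141, -0.004, -0.063]
contact_force: [-0.5, -0.7, -1.6]
opening: 0.19
```

Call:
{"op": "drive_tool", "data": {
  "deltas": [
    [0,0,0.5,0],
    [0,0,0.5,0],
    [0,0,0.5,0],
    [0,0,0.5,0],
    [0,0,0.5,0],
    [0,0,0.5,0],
    [0,0,0.5,0],
    [0,0,0,0],
    [0,0,0,0]
  ]
}}

```text
clock: 41.75
eef_pos: [566.2, -121.9, 185.7]
tcp_rot: [-3.141, 0.001, -0.063]
contact_force: [0.3, 0.3, -1.6]
opening: 0.191
```

Call:
{"op": "drive_tool", "data": {
  "deltas": [
    [0,0,0.4,0],
    [0,0,0.4,0],
    [0,0,0,0],
    [0,0,0,0]
  ]
}}

```text
clock: 42.08
eef_pos: [566.6, -122.0, 178.3]
tcp_rot: [3.142, -0.0, -0.063]
contact_force: [-1.8, -0.0, 1.5]
opening: 0.189
```

Call:
{"op": "drive_tool", "data": {
  "deltas": [
    [0,0,0.3,0],
    [0,0,0,0],
    [0,0,0,0]
  ]
}}

```text
clock: 42.33
eef_pos: [567.2, -122.1, 175.7]
tcp_rot: [3.141, -0.002, -0.063]
contact_force: [1.5, -0.6, 4.3]
opening: 0.187
```

Run:
```python
from h import *
plan(); look('t19',-104)
```

```text
at [ 567.2 -122.1  175.7] rpy [ 3.141e+00 -2.000e-03 -6.300e-02] q6 1.42 F [ 1.5 -0.6  4.3] open 0.187 t 42.3
```

View pics/t19.png

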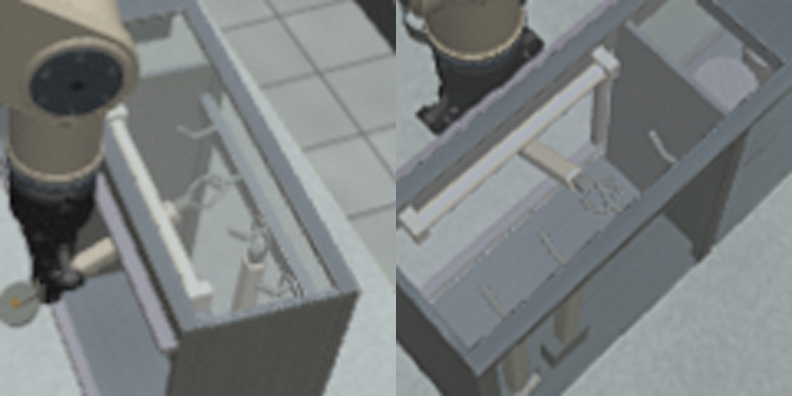

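The wheel's loop encloses hook 1 (right view, (603,190)), and the other two still hang. I'll release it and go to the door handle.

Call:
{"op": "drive_tool", "data": {
  "deltas": [
    [0,0,0,0],
    [0,0,0,0],
    [0,0,0,0],
    [0,0,0,0],
    [0,0,0,0],
    [-3,0,0,0],
    [-3,0,0,0],
    [-3,0,-2,0],
    [0,0,-3.5,0],
    [0,0,-3.8,0],
    [0,0,-3.8,0],
    [0,0,-3.8,0]
  ],
  "jaw": 0
}}

```text
clock: 43.43
eef_pos: [475.8, -116.1, 346.0]
tcp_rot: [-3.142, 0.0, -0.063]
contact_force: [0.8, -0.4, -0.4]
opening: 0.995
```

Run:
```python
from h import *
plan((586.5,215.4,345,CY)); look('t20',-104)
for k in ('side','scene'):
  pass
a=cv2.imread('pics/t20.png'); b=cv2.resize(cv2.imread('pics/t20side.png'),(396,248)); c=cv2.resize(cv2.imread('pics/t20scene.png'),(396,248))
cv2.imwrite('pics/t20b.png',cv2.resize(np.vstack([a[:350],np.hstack([b,c])]),(792,598)))
```

```text
at [ 475.8 -116.1  346. ] rpy [-3.142  0.    -0.063] q6 1.39 F [ 0.8 -0.4 -0.4] open 0.995 t 43.4
 roll -0.001 shift 8.97 -33.78 0.10
```

View pics/t20b.png

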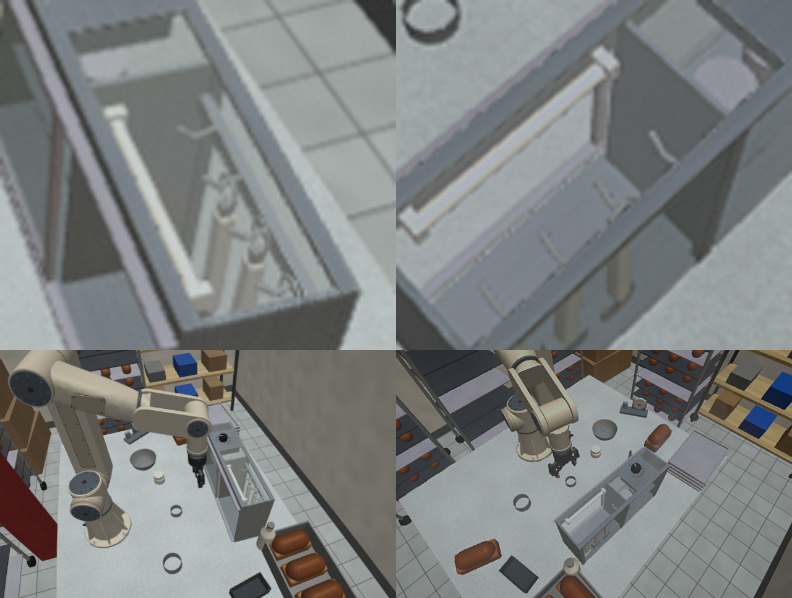

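All three tools hang on hooks 1–3, the bench holds no other tool, and the bystanders look undisturbed. That was the last viewable picture, so from here I check by numbers. Next I'll shut the door.

Call:
{"op": "drive_tool", "data": {
  "deltas": [
    [1,-3.76,0,0],
    [1,-3.76,0,0],
    [1,-3.76,0,0],
    [1,-3.76,0,0],
    [1,-3.76,0,0],
    [1,-3.76,0,0],
    [1,-3.76,0,0],
    [1,-3.76,0,0],
    [0.97,-3.7,0,0],
    [0,0,0,0],
    [0,0,0,0]
  ]
}}

```text
clock: 44.45
eef_pos: [587.2, 216.9, 342.5]
tcp_rot: [3.141, 0.002, -0.06]
contact_force: [-0.3, 0.3, -0.7]
opening: 0.997
```

Call:
{"op": "drive_tool", "data": {
  "deltas": [
    [0,0,3,0],
    [0,0,3,0],
    [0,0,3,0],
    [0,0,0,0],
    [0,0,0,0]
  ]
}}

```text
clock: 44.87
eef_pos: [586.3, 213.7, 253.0]
tcp_rot: [3.14, 0.004, -0.064]
contact_force: [0.7, -1.1, 0.8]
opening: 1.002
```

Call:
{"op": "drive_tool", "data": {
  "deltas": [
    [0,0,0,0],
    [0,0,0,0],
    [0,0,0,0],
    [0,0,0,0],
    [0,0,0,0],
    [0,0,0,0],
    [0,0,0,0],
    [0,0,0,0]
  ],
  "jaw": 1,
  "force": 30
}}

```text
clock: 45.53
eef_pos: [587.6, 215.3, 254.8]
tcp_rot: [-3.141, -0.001, -0.063]
contact_force: [-2.0, -0.0, 5.3]
opening: 0.13
```

Call:
{"op": "drive_tool", "data": {
  "deltas": [
    [0,2.2,0,0],
    [0,2.2,0,0],
    [0,2.2,0,0],
    [0,2.2,0,0],
    [0,2.2,0,0],
    [0,2.2,0,0],
    [0,2.2,0,0],
    [0,2.2,0,0],
    [0,2.2,0,0],
    [0,2.2,0,0],
    [0,2.2,0,0],
    [0,1.0,0,0]
  ]
}}

```text
clock: 46.53
eef_pos: [571.5, -38.2, 254.8]
tcp_rot: [3.141, -0.001, -0.064]
contact_force: [-1.9, 1.3, 4.8]
opening: 0.129
```

Run:
```python
from h import *
plan((570.3,-50.1,255,CY))
```

```text
at [571.5 -38.2 254.8] rpy [ 3.141e+00 -1.000e-03 -6.400e-02] q6 1.57 F [-1.9  1.3  4.8] open 0.129 t 46.5
 roll -0.002 shift -0.04 1.19 -0.02
```

Call:
{"op": "drive_tool", "data": {
  "deltas": [
    [0,0.5,0,0],
    [0,0.4,0,0],
    [0,0.2,0,0],
    [0,0.1,0,0],
    [0,0,0,0]
  ]
}}

```text
clock: 46.95
eef_pos: [570.8, -48.5, 254.8]
tcp_rot: [3.142, -0.0, -0.064]
contact_force: [-1.9, -0.3, 6.2]
opening: 0.132
```

Call:
{"op": "drive_tool", "data": {
  "deltas": [
    [0,0.1,0,0],
    [0,0.1,0,0],
    [0,0,0,0],
    [0,0,0,0]
  ]
}}

```text
clock: 47.28
eef_pos: [570.7, -50.2, 254.7]
tcp_rot: [-3.142, -0.0, -0.063]
contact_force: [-2.2, 0.7, 6.3]
opening: 0.128
```

Call:
{"op": "drive_tool", "data": {
  "deltas": [
    [0,0.1,0,0],
    [0,0.1,0,0],
    [0,0,0,0],
    [0,0,0,0]
  ]
}}

```text
clock: 47.62
eef_pos: [570.6, -52.1, 254.7]
tcp_rot: [-3.141, -0.0, -0.063]
contact_force: [-2.5, 0.2, 6.8]
opening: 0.127
```

Call:
{"op": "drive_tool", "data": {
  "deltas": [
    [0,0.1,0,0],
    [0,0.1,0,0],
    [0,0,0,0],
    [0,0,0,0]
  ]
}}

```text
clock: 47.95
eef_pos: [570.6, -52.8, 254.8]
tcp_rot: [-3.139, -0.0, -0.063]
contact_force: [-1.4, 7.4, 7.2]
opening: 0.127
```

The door is against its shut stop (7 N at y −52.8). I'll let go and move to the timer.

Call:
{"op": "drive_tool", "data": {
  "deltas": [
    [0,0,0,0],
    [0,0,0,0],
    [0,0,0,0],
    [0,0,0,0],
    [0,0,0,0],
    [0,0,-3.3,0],
    [0,0,-3.3,0],
    [0,0,-3.3,0],
    [0,0,-3.3,0],
    [0,0,0,0]
  ],
  "jaw": 0
}}

```text
clock: 48.78
eef_pos: [572.8, -54.7, 393.3]
tcp_rot: [3.141, -0.01, -0.063]
contact_force: [1.1, 0.2, 0.6]
opening: 1.0
```

Call:
{"op": "drive_tool", "data": {
  "deltas": [
    [1.89,-2.87,0,0],
    [1.89,-2.87,0,0],
    [1.89,-2.87,0,0],
    [1.89,-2.87,0,0],
    [1.89,-2.87,0,0],
    [1.89,-2.87,0,0],
    [0,0,0,-0.12],
    [0,0,0,-0.12],
    [0,0,0,-0.12],
    [0,0,0,-0.12],
    [0,0,0,-0.12],
    [0,0,0,-0.12]
  ]
}}

```text
clock: 49.78
eef_pos: [694.5, 110.4, 385.6]
tcp_rot: [-3.141, 0.0, 0.663]
contact_force: [0.6, 0.5, -0.5]
opening: 1.001
```

Call:
{"op": "drive_tool", "data": {
  "deltas": [
    [0,0,0,-0.12],
    [0,0,0,-0.12],
    [0,0,0,-0.12],
    [0,0,0,-0.12],
    [0,0,0,-0.12],
    [0,0,0,-0.12],
    [0,0,0,-0.12],
    [0,0,0,-0.12],
    [0,0,0,-0.12],
    [0,0,0,-0.12],
    [0,0,0,-0.12],
    [0,0,0,-0.12]
  ]
}}

```text
clock: 50.78
eef_pos: [694.5, 110.3, 385.7]
tcp_rot: [-3.141, -0.0, 2.103]
contact_force: [0.3, -0.1, -0.1]
opening: 1.0
```

```bash
cat >> h.py <<'E'
def doorchk():
    # door handle bar: points in front of the panel
    for n in('side','scene'):
        p,im,d=grab(n,'dc'+n); X=cloud(p,d); L=np.c_[(X[:,:2]-C)@np.array([[np.cos(CY),-np.sin(CY)],[np.sin(CY),np.cos(CY)]]),X[:,2]]
        m=(L[:,0]>-132)&(L[:,0]<-112)&(L[:,2]>190)&(L[:,2]<285)&(L[:,1]>-150)&(L[:,1]<280)
        if m.sum(): print(n,'handle',m.sum(),np.median(L[m],0).round(1))
        k=(X[:,2]>344)&(X[:,2]<353)&(np.hypot(X[:,0]-694,X[:,1]-112)<35)
        if k.sum(): print(n,'knob',k.sum(),X[k].mean(0).round(1))
E
python3 - <<'E'
from h import *
plan((694.5,111.6,341,4.03)); doorchk()
p,im,d=grab('wrist','w21'); X=cloud(p,d); k=(X[:,2]>340)&(X[:,2]<356)&(np.hypot(X[:,0]-694,X[:,1]-112)<40)
print('wrist',k.sum(),(X[k].min(0)+X[k].max(0))/2 if k.sum() else '')
print('knob px in wrist',project(cams.camera_params('wrist'),[694.5,111.6,349]))
E
```

```text
at [694.5 110.3 385.7] rpy [-3.141 -0.     2.103] q6 -0.38 F [ 0.3 -0.1 -0.1] open 1.0 t 50.8
 roll -1.927 shift -0.10 0.08 4.47
side handle 87 [-122.6  -40.3  241.8]
side knob 75 [693.6 108.7 347.5]
scene handle 40 [-117.1  -37.9  264.6]
scene knob 156 [696.8 113.4 347.7]
wrist 4930 [692.51442208 115.05014934 346.12671831]
knob px in wrist [[315.92252691 237.13259466]]
```

Call:
{"op": "drive_tool", "data": {
  "deltas": [
    [0,0,0,-0.12],
    [0,0,0,-0.12],
    [0,0,0,-0.12],
    [0,0,0,-0.12],
    [0,0,0,-0.12],
    [0,0,0,-0.12],
    [0,0,0,-0.12],
    [0,0,0,-0.12],
    [0,0,0,-0.12],
    [0,0,0,-0.12],
    [0,0,0,-0.12],
    [0,0,0,-0.12]
  ]
}}

```text
clock: 51.93
eef_pos: [694.5, 110.3, 386.0]
tcp_rot: [3.142, -0.0, -2.745]
contact_force: [-0.5, -0.2, 1.0]
opening: 1.002
```

Call:
{"op": "drive_tool", "data": {
  "deltas": [
    [0,0,0,-0.12],
    [0,0,0,-0.12],
    [0,0,0,-0.12],
    [0,0,0,-0.12],
    [0,0,0,-0.12],
    [0,0,1.5,0],
    [0,0,1.5,0],
    [0,0,1.4,0],
    [0,0,0,0],
    [0,0,0,0]
  ]
}}

```text
clock: 52.77
eef_pos: [694.1, 110.3, 341.5]
tcp_rot: [3.14, -0.001, -2.149]
contact_force: [0.7, -0.1, 0.1]
opening: 0.996
```

Call:
{"op": "drive_tool", "data": {
  "deltas": [
    [0,0,0,0],
    [0,0,0,0],
    [0,0,0,0],
    [0,0,0,0],
    [0,0,0,0],
    [0,0,0,0],
    [0,0,0,0]
  ],
  "jaw": 1,
  "force": 40
}}

```text
clock: 53.35
eef_pos: [691.7, 112.7, 344.5]
tcp_rot: [3.136, 0.001, -2.146]
contact_force: [-16.6, 7.4, 13.5]
opening: 0.475
```

Run:
```python
from h import *
plan(); s=r.sense(); print(s['wrist_torque'],s['qpos'].round(2))
```

```text
at [691.7 112.7 344.5] rpy [ 3.136e+00  1.000e-03 -2.146e+00] q6 -2.41 F [-16.6   7.4  13.5] open 0.475 t 53.4
[1.39118825 2.93466905 0.03924727] [ 0.16  0.41  1.34  0.    1.4  -2.41]
```

Call:
{"op": "drive_tool", "data": {
  "deltas": [
    [0,0.3,-0.3,0],
    [0,0,0,0],
    [0,0,0,0.05],
    [0,0,0,0.1],
    [0,0,0,0.1]
  ]
}}

```text
clock: 53.77
eef_pos: [691.0, 113.2, 344.6]
tcp_rot: [3.138, -0.001, -2.401]
contact_force: [-3.7, 5.6, -3.3]
opening: 0.48
```

Call:
{"op": "drive_tool", "data": {
  "deltas": [
    [0,0,0,0.12],
    [0,0,0,0.12],
    [0,0,0,0.12],
    [0,0,0,0.12],
    [0,0,0,0.12],
    [0,0,0,0.12],
    [0,0,0,0.12],
    [0,0,0,0.12],
    [0,0,0,0.12],
    [0,0,0,0.12],
    [0,0,0,0.12],
    [0,0,0,0.12]
  ]
}}

```text
clock: 54.77
eef_pos: [691.1, 116.1, 344.7]
tcp_rot: [3.138, -0.006, 2.442]
contact_force: [-3.3, 17.8, -5.7]
opening: 0.477
```

Call:
{"op": "drive_tool", "data": {
  "deltas": [
    [0,0,0,0.12],
    [0,0,0,0.12],
    [0,0,0,0.12],
    [0,0,0,0.12],
    [0,0,0,0.12],
    [0,0,0,0.12],
    [0,0,0,0.12],
    [0,0,0,0.12],
    [0,0,0,0.12],
    [0,0,0,0.12],
    [0,0,0,0.12],
    [0,0,0,0.12]
  ]
}}

```text
clock: 55.77
eef_pos: [693.8, 116.4, 344.7]
tcp_rot: [-3.141, -0.008, 1.002]
contact_force: [9.8, 18.0, -11.1]
opening: 0.474
```

Run:
```python
from h import *
plan(); s=r.sense(); print(s['wrist_torque'].round(2),s['qpos'].round(2))
```

```text
at [693.8 116.4 344.7] rpy [-3.141 -0.008  1.002] q6 0.73 F [  9.8  18.  -11.1] open 0.474 t 55.8
[ 2.73 -1.78  0.14] [0.16 0.41 1.34 0.01 1.39 0.73]
```

Call:
{"op": "drive_tool", "data": {
  "deltas": [
    [0,0,0,0.12],
    [0,0,0,0.12],
    [0,0,0,0.12],
    [0,0,0,0.12],
    [0,0,0,0.12],
    [0,0,0,0.12],
    [0,0,0,0.12],
    [0,0,0,0]
  ]
}}

```text
clock: 56.43
eef_pos: [694.7, 114.8, 344.8]
tcp_rot: [-3.138, -0.007, 0.16]
contact_force: [12.9, 13.8, -12.3]
opening: 0.473
```

Run:
```python
from h import *
plan(); s=r.sense(); print(s['wrist_torque'].round(2),s['qpos'].round(2),s['joint_efforts'].round(2))
```

```text
at [694.7 114.8 344.8] rpy [-3.138 -0.007  0.16 ] q6 1.57 F [ 12.9  13.8 -12.3] open 0.473 t 56.4
[ 1.88 -2.25 -0.13] [0.16 0.41 1.34 0.   1.39 1.57] [ -7.35 -77.19 -36.32  -3.23   5.04   2.06]
```

Call:
{"op": "drive_tool", "data": {
  "deltas": [
    [0,0,0,0.1],
    [0,0,0,0.08],
    [0,0,0,0],
    [0,0,0,0]
  ]
}}

```text
clock: 56.77
eef_pos: [692.0, 114.5, 344.7]
tcp_rot: [-3.138, 0.0, -0.012]
contact_force: [2.5, 11.0, -6.5]
opening: 0.473
```

Run:
```python
from h import *
plan(); s=r.sense(); print(s['wrist_torque'].round(2),s['qpos'].round(2),s['joint_efforts'].round(2))
```

```text
at [692.  114.5 344.7] rpy [-3.138  0.    -0.012] q6 1.74 F [ 2.5 11.  -6.5] open 0.473 t 56.8
[ 1.7  -0.06  0.45] [0.16 0.41 1.34 0.   1.39 1.74] [ -7.96 -72.94 -39.77  -3.26   0.88   0.76]
```

Call:
{"op": "drive_tool", "data": {
  "deltas": [
    [0,0,0,0.08],
    [0,0,0,0.08],
    [0,0,0,0.08],
    [0,0,0,0.06],
    [0,0,0,0]
  ]
}}

```text
clock: 57.18
eef_pos: [689.5, 115.7, 344.6]
tcp_rot: [-3.138, 0.007, -0.315]
contact_force: [-11.3, 15.3, -2.8]
opening: 0.47
```

Run:
```python
from h import *
plan(); s=r.sense(); print(s['wrist_torque'].round(2),s['qpos'].round(2),s['joint_efforts'].round(2))
```

```text
at [689.5 115.7 344.6] rpy [-3.138  0.007 -0.315] q6 2.05 F [-11.3  15.3  -2.8] open 0.47 t 57.2
[2.41 1.67 0.65] [0.16 0.41 1.34 0.01 1.4  2.05] [-11.72 -69.07 -42.79  -5.06  -2.62   1.74]
```

Call:
{"op": "drive_tool", "data": {
  "deltas": [
    [0,0,0,0.08],
    [0,0,0,0.08],
    [0,0,0,0],
    [0,0,0,0]
  ]
}}

```text
clock: 57.52
eef_pos: [691.5, 115.1, 344.8]
tcp_rot: [-3.138, 0.003, -0.472]
contact_force: [-1.6, 12.4, -5.4]
opening: 0.475
```

Call:
{"op": "drive_tool", "data": {
  "deltas": [
    [0,0,0,0],
    [0,0,0,0],
    [0,0,0,0],
    [0,0,0,0],
    [0,0,0,0],
    [0,0,-3,0],
    [0,0,-3.5,0],
    [0,0,-3.5,0],
    [-3,0,0,0],
    [-3,0,0,0],
    [-3,0,0,0],
    [0,0,0,0]
  ],
  "jaw": 0
}}

```text
clock: 58.52
eef_pos: [608.4, 154.7, 446.5]
tcp_rot: [-3.141, 0.001, -0.472]
contact_force: [1.0, 0.9, 0.6]
opening: 0.998
```

Run:
```python
from h import *
plan(); doorchk()
def pointer(p,im,n):
    o=ortho(p,im,349,660,730,75,145,0.5); b=o.astype(int); g=cv2.cvtColor(o,cv2.COLOR_RGB2GRAY)
    dark=(g<60).astype(np.uint8); k,l,s,c=cv2.connectedComponentsWithStats(dark); i=1+np.argmax(s[1:,4]); 
    hull=np.zeros_like(dark); cn=np.argwhere(l==i)[:,::-1].astype(np.int32); (cx,cy),R=cv2.minEnclosingCircle(cn)
    yy,xx=np.mgrid[:g.shape[0],:g.shape[1]]; rr=np.hypot(xx-cx,yy-cy); w=np.where((rr<R*0.85)&(g>90),g-90.,0)
    mx,my=(w*xx).sum()/w.sum(),(w*yy).sum()/w.sum()
    # world: x=730-row*.5, y=145-col*.5
    print(n,'R %.1f'%(R*.5),'c',730-cy*.5,145-cx*.5,'pointer bearing cw-from +x', np.degrees(np.arctan2(mx-cx,-(my-cy))).round(), 'offset',np.hypot(mx-cx,my-cy)*.5)
for n in('side','scene'):
    p=cams.camera_params(n); pointer(p,cv2.imread(f'pics/{n}0.png')[:,:,::-1],n+' before'); pointer(p,cams.grab_frame(n)[0],n+' now')
```

```text
at [608.4 154.7 446.5] rpy [-3.141e+00  1.000e-03 -4.720e-01] q6 2.29 F [1.  0.9 0.6] open 0.998 t 58.5
side handle 86 [-122.5  -39.9  242.9]
side knob 87 [692.4 108.8 347.6]
scene handle 41 [-116.9  -38.1  260. ]
scene knob 159 [697.  113.1 347.9]
side before R 32.7 c 684.25 100.75 pointer bearing cw-from +x -117.0 offset 15.896240096125098
side now R 32.6 c 683.75 101.0 pointer bearing cw-from +x -121.0 offset 13.373000928675674
scene before R 28.4 c 698.429651260376 105.83081436157227 pointer bearing cw-from +x -148.0 offset 15.367296324586501
scene now R 28.5 c 699.25 106.0 pointer bearing cw-from +x 78.0 offset 0.787526394389891
```

Run:
```python
from h import *
cc={'side':(692.8,108.8),'scene':(697,113.3)}
for n in cc:
    p=cams.camera_params(n); cx,cy=cc[n]
    for t,im in(('before',cv2.imread(f'pics/{n}0.png')[:,:,::-1]),('now',cams.grab_frame(n)[0])):
        g=cv2.cvtColor(np.ascontiguousarray(im),cv2.COLOR_RGB2GRAY); A=np.radians(np.arange(0,360,15))
        v=[]
        for a in A:
            P=np.array([[cx+q*np.cos(a),cy-q*np.sin(a),349] for q in(6,9,12,15)]); u=project(p,P).astype(np.float32)
            v.append(cv2.remap(g,u[:,0:1],u[:,1:2],cv2.INTER_LINEAR).mean())
        v=np.array(v).round().astype(int); print(n,t,'cw bearing',np.degrees(A[v.argmax()]).round(),v.tolist())
```

```text
side before cw bearing 225.0 [30, 29, 29, 29, 29, 30, 30, 29, 28, 30, 29, 28, 29, 57, 104, 110, 94, 75, 58, 37, 28, 28, 28, 29]
side now cw bearing 45.0 [50, 62, 88, 103, 94, 59, 38, 32, 31, 32, 32, 30, 28, 29, 30, 30, 30, 30, 30, 35, 38, 42, 42, 47]
scene before cw bearing 195.0 [48, 48, 48, 49, 48, 48, 48, 48, 48, 48, 48, 48, 61, 120, 114, 62, 49, 45, 47, 47, 47, 47, 48, 48]
scene now cw bearing 75.0 [48, 46, 44, 54, 114, 126, 76, 57, 52, 49, 48, 48, 47, 47, 47, 47, 46, 46, 46, 46, 47, 48, 47, 47]
```

Run:
```python
from h import *
p,im,d=grab('wrist','w30'); X=cloud(p,d); k=(X[:,2]>343)&(X[:,2]<355)&(np.hypot(X[:,0]-694,X[:,1]-112)<40)
Q=X[k]; (cx,cy),R=cv2.minEnclosingCircle(Q[:,:2].astype(np.float32)); print(k.sum(),'c',cx,cy,R,Q[:,2].mean())
g=cv2.cvtColor(im,cv2.COLOR_RGB2GRAY); w=g.ravel()[k]; print(np.percentile(w,[5,50,90,99]))
W=Q[w>140]; m=W[:,:2].mean(0)-[cx,cy]; print(len(W),m,'cw bearing',np.degrees(np.arctan2(-m[1],m[0])))
u=np.linalg.svd(W[:,:2]-W[:,:2].mean(0))[2][0]; print('line dir cw',np.degrees(np.arctan2(-u[1],u[0])))
plan((cx,cy,446,CY))
```

```text
3679 c 692.8084106445312 114.80705261230469 22.27124786376953 349.29916802837624
[ 26.  42.  50. 218.]
151 [ 4.73019958 -9.75423418] cw bearing 64.12948706976907
line dir cw -116.1613968687125
at [612.6 152.5 444.8] rpy [ 3.141  0.    -0.474] q6 2.29 F [-0.8  0.6 -0.1] open 1.0 t 58.9
 roll -0.411 shift 8.24 3.26 -0.12
```

Run:
```python
from h import *
p=cams.camera_params('wrist'); s=r.sense(); T=Rn.from_euler('xyz',s['tcp_rot']).as_matrix()
Rt=T.T@p['R'].T; ct=T.T@(-p['R'].T@p['t']-s['eef_pos'])
T0=Rn.from_euler('xyz',[-3.141,0,2.103]).as_matrix(); R0=(T0@Rt).T; c0=np.array([694.5,110.3,385.7])+T0@ct
q=dict(p,R=R0,t=-R0@c0); im=cv2.imread('pics/w21.png')
o=ortho(q,im,349,662,724,84,146,0.5); g=cv2.cvtColor(o,cv2.COLOR_BGR2GRAY).astype(float)
yy,xx=np.mgrid[:g.shape[0],:g.shape[1]]; x=724-yy*.5; y=146-xx*.5
rr=np.hypot(x-692.8,y-114.8); m=(rr<20)&(g>140); print(m.sum())
d=np.array([x[m].mean()-692.8,y[m].mean()-114.8]); print(d,'cw bearing',np.degrees(np.arctan2(-d[1],d[0])))
u=np.linalg.svd(np.c_[x[m],y[m]]-[x[m].mean(),y[m].mean()])[2][0]; print('line',np.degrees(np.arctan2(-u[1],u[0])))
```

```text
244
[-10.65860656   2.48688525] cw bearing -166.86660449655827
line -164.96338042128835
```

The pointer turned about 229–230°, i.e. 4.0 rad, which is borderline. I'll re-grip, centred on the measured axis, and wind on to the stop.

Call:
{"op": "drive_tool", "data": {
  "deltas": [
    [0,0,0,-0.12],
    [0,0,0,-0.12],
    [0,0,0,-0.12],
    [0,0,0,-0.12],
    [0,0,0,-0.12],
    [2.5,1.58,0,0],
    [2.5,1.58,0,0],
    [2.48,1.59,0,0],
    [0,0,3.4,0],
    [0,0,3.4,0],
    [0,0,3.2,0],
    [0,0,0,0]
  ]
}}

```text
clock: 59.87
eef_pos: [689.8, 114.2, 337.1]
tcp_rot: [3.141, 0.011, 0.126]
contact_force: [-0.8, 0.6, -1.0]
opening: 1.001
```

Call:
{"op": "drive_tool", "data": {
  "deltas": [
    [0,0,0,0],
    [0,0,0,0],
    [0,0,0,0],
    [0,0,0,0],
    [0,0,0,0],
    [0,0,0,0],
    [0,0,0,0]
  ],
  "jaw": 1,
  "force": 60
}}

```text
clock: 60.45
eef_pos: [693.2, 115.0, 348.6]
tcp_rot: [3.141, -0.005, 0.127]
contact_force: [0.7, -2.7, 6.5]
opening: 0.464
```

Call:
{"op": "drive_tool", "data": {
  "deltas": [
    [0,0,0,0.06],
    [0,0,0,0.06],
    [0,0,0,0.06],
    [0,0,0,0],
    [0,0,0,0]
  ]
}}

```text
clock: 60.87
eef_pos: [696.3, 114.7, 348.7]
tcp_rot: [3.142, -0.012, -0.053]
contact_force: [13.3, -4.0, -0.1]
opening: 0.468
```

Run:
```python
from h import *
plan(); s=r.sense(); print(s['wrist_torque'].round(2),s['joint_efforts'].round(2))
```

```text
at [696.3 114.7 348.7] rpy [ 3.142 -0.012 -0.053] q6 1.79 F [13.3 -4.  -0.1] open 0.468 t 60.9
[-0.66 -2.47  0.51] [  3.53 -68.82 -31.67   2.05   4.52   0.72]
```

Call:
{"op": "drive_tool", "data": {
  "deltas": [
    [0,0,0,0.08],
    [0,0,0,0.08],
    [0,0,0,0.08],
    [0,0,0,0.08],
    [0,0,0,0],
    [0,0,0,0]
  ]
}}

```text
clock: 61.37
eef_pos: [694.6, 114.1, 348.5]
tcp_rot: [-3.14, -0.008, -0.373]
contact_force: [7.5, -5.3, 3.4]
opening: 0.466
```

Run:
```python
from h import *
plan(); s=r.sense(); print(s['wrist_torque'].round(2),s['joint_efforts'].round(2))
```

```text
at [694.6 114.1 348.5] rpy [-3.14  -0.008 -0.373] q6 2.11 F [ 7.5 -5.3  3.4] open 0.466 t 61.4
[-1.07 -1.01  0.63] [  4.15 -66.17 -34.     2.44   1.72   0.92]
```

Call:
{"op": "drive_tool", "data": {
  "deltas": [
    [0,0,0,0],
    [0,0,0,0],
    [0,0,0,0],
    [0,0,0,0],
    [0,0,0,0],
    [0,0,-3,0],
    [0,0,-3.5,0],
    [0,0,-3,0],
    [-2.8,-1,0,0],
    [-2.8,-1,0,0],
    [-2.8,-1,0,0],
    [0,0,0,0]
  ],
  "jaw": 0
}}

```text
clock: 62.37
eef_pos: [621.6, 177.0, 441.1]
tcp_rot: [-3.14, 0.001, -0.371]
contact_force: [0.9, 0.4, 0.6]
opening: 1.002
```

Run:
```python
from h import *
p,im,d=grab('wrist','w31'); X=cloud(p,d); k=(X[:,2]>343)&(X[:,2]<355)&(np.hypot(X[:,0]-694,X[:,1]-112)<40)
Q=X[k]; (cx,cy),R=cv2.minEnclosingCircle(Q[:,:2].astype(np.float32)); print(k.sum(),'c',cx,cy,R)
w=cv2.cvtColor(im,cv2.COLOR_RGB2GRAY).ravel()[k]; W=Q[w>140]; m=W[:,:2].mean(0)-[cx,cy]
u=np.linalg.svd(W[:,:2]-W[:,:2].mean(0))[2][0]; print(len(W),np.degrees(np.arctan2(-m[1],m[0])),np.degrees(np.arctan2(-u[1],u[0])))
plan(); doorchk(); hung()
# which hooks carry white handle, raw image check against the hung pictures
for n in('side','scene'):
    p=cams.camera_params(n); a=cv2.imread(f'pics/hung{n}.png'); b=cv2.imread(f'pics/t20{n}.png')
    for i in range(4):
        u=project(p,[[*cab(35,-42-62*i),z] for z in(240,190,140)]); lo=u.min(0).astype(int)-6; hi=u.max(0).astype(int)+6
        print(n,i,'diff to hung picture',np.abs(a[lo[1]:hi[1],lo[0]:hi[0]].astype(int)-b[lo[1]:hi[1],lo[0]:hi[0]]).mean().round(1))
```

```text
3825 c 692.6126708984375 115.00553894042969 22.57769775390625
158 63.2608468753174 -116.14828013030088
at [623.2 175.6 441. ] rpy [-3.141 -0.    -0.371] q6 2.21 F [ 0.9 -0.   0.6] open 1.003 t 62.4
side handle 90 [-122.3  -40.   242.4]
side knob 84 [692.6 109.8 347.5]
scene handle 41 [-117.4  -38.2  263.2]
scene knob 152 [696.9 113.3 347.9]
side 0 diff to hung picture 1.0
side 1 diff to hung picture 4.1
side 2 diff to hung picture 3.5
side 3 diff to hung picture 1.2
scene 0 diff to hung picture 0.8
scene 1 diff to hung picture 1.2
scene 2 diff to hung picture 0.8
scene 3 diff to hung picture 0.8
```

Run:
```python
from h import *
print(job.sign_off())
```

```text
the job is handed in; nothing more can be done
None
```

I opened the door and hung the three tools that were on the bench: the docker on hook 3, the dark square-headed tool (scoop or scraper) on hook 2 and the pastry wheel on hook 1. I then shut the door, wound the timer and handed the job in at about 62 s; sign-off gave no verdict.

**Last checks:**
- **Tools:** the last picture viewed, taken before the door was shut, showed all three hanging. After winding, the image patches around the hooks had hardly changed, but my depth-based check of the hung handles returned no points, so it confirmed nothing.
- **Door:** it met its shut stop with about 7 N. Depth puts its handle 3–5 mm to the right of where it should be when shut; the two camera views differ by about 2 mm.
- **Timer:** the pointer turned about 230° (4.0 rad) clockwise from its start, right at the 4.0 rad limit. On a second grip it did not move under about 0.5–0.6 N m. That is well above the spring's 0.11 N m, so I take it to be at its stop.
- **Bystanders:** they looked undisturbed in the last picture; I did not measure them.

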